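# Top up a glaze ball mill and lock its camlock cap

### The arm

A 6-joint arm with a two-finger parallel gripper is mounted at the origin on the work surface. World frame = base frame: x ahead of the robot, y to its left, z up, the work surface at z = 0. Lengths are in m, angles in rad, forces in N, time in s.
With the tool pointing down it reaches from about 0.35 to 0.95 m from the base axis. Payload 17.4 kg.
Tool frame: the origin (TCP) lies at the very end of the fingers, on their centre line; the grasp point (between the pads) lies 19 mm behind it; z points along the fingers, y is the line along which they close (so a half turn about z gives the same grasp; the last joint's range is limited). The gripper opens to 93 mm and grips with 3 to 60 N. Pads are 15 mm wide; open, the fingers measure 128 mm over their backs; the gripper's body (75 mm by 188 mm) begins 65 mm behind the grasp point.
Start: joints at [-1.305, 0.116, 1.442, -0, 1.584, -0.038], TCP at [0.202, -0.644, 0.194] pointing down, gripper open.
Joint ranges: [-2.83, 2.83], [-0.83, 2.19], [0.07, 2.5], [-1.14, 4.28], [0.01, 3], [-2.97, 2.97]. Speed limits (rad/s): [1.89, 1.89, 2.22, 3.14, 3.14, 3.14].

### API

Orientations are given as [roll, pitch, yaw] about the fixed x, y, z axes, in that order (R = Rz(yaw) Ry(pitch) Rx(roll)).
In Python, from station import robot gives the robot as it stands.
- The arm moves only by the tool jog_arm, never from a script. Its argument "motion" is text: rows parted by semicolons, each of 6 numbers parted by spaces: the shift along the tool's x, y, z each as a share of 0.4 m, from -1 to 1, then the turn, a rotation vector about the tool's x, y, z each as a share of pi rad, from -1 to 1. A call has exactly 10 rows; each row is the pose to reach, as a shift and turn from the pose commanded when the call began, along the tool's axes at that moment, turning the shorter way round; what a row does not reach only later rows make up. A row lasts 1/8 s, in which the tool goes at most 62.5 mm and 10.7 degrees, less where a joint would pass 70% of its speed; a pose out of reach is approached as far as the arm can. A call with a number of a shift or a turn outside -1 to 1 is refused whole. A call with a gripper value outside its range is refused whole. "fingers" is the closure, from 0 (fully open) to 1 (shut), set as the call begins (left out, the last holds). The fingers move at their own pace and stop on an object; "force" is the grip in N (left out, the last holds). Time passes only in rows, so rows that repeat a pose let the fingers close, or fill a call up. It gives the time, the measured TCP pose, the force, the opening and the grip force at its end, in the units of the state.
- robot.read_state(): the state, without advancing time (a new reading comes with each control period).
- robot.grab_frame(name): name is "scene" or "top"; returns (picture, depth): 480x640x3 uint8, red, green, blue; 480x640 float32, m along the optical axis (not along the pixel's ray), 0 where there is no reading.
- robot.calibration(name): a dict with "vertical_fov" (degrees; the focal length in pixels is half the picture's height over the tangent of half this angle, whatever the lens; pixels are square), "cx", "cy" (the principal point, pixels), "R" (3x3) and "t" (3): a world point X has camera coordinates R X + t. Camera axes: x right, y down, z forward; pixel columns grow to the right and rows downward; lengths in m; the calibration is good to about 2 mm. A picture is of the moment at which its call begins. calibration takes no time and is no camera call.
- robot.sign_off(): hands the job in; it is judged then, once.
The state is a dict: "time_s": time; "joints": joint angles; "dq": joint speeds; "joint_efforts": joint torques, N m; "eef_pos": TCP position; "tool_rot": TCP orientation; "contact_force": force on the tool from outside, world axes, zero at the start; "moment": the same for the moment, N m; "gripper_width": opening from 0.0 (shut) to 1.0 (fully open); "grasp_force": force on a finger pad.
Only numpy, scipy, OpenCV 4.12 (cv2) and the standard library are available. Lean on these libraries where they do the work, as an engineer would, in place of code of your own. Each camera call takes 0.05 s, during which the arm holds its last target. There are 200 camera calls.

### The job

The potter's ball mill was left with its charge port hanging down. Turn it by its handwheel until the port stands straight up, drop all the white grinding cylinders from the tray in through the port, then push the camlock cap fully home over the port with its two cam arms standing across the drum, and swing both cam arms down as far as they go, one after the other. Leave everything else on the bench where it is.

Things in the scene. Friction and masses are not known exactly. Their poses are not given: they have to be found in the camera images.
- drum (a joint): Angle of the drum with its port and handwheel (one part, turning about the mill's level y axis). 0 = port straight up; positive = port tilted to the mill's +x; at the start (2.1 to 2.8) it hangs down; range -0.4 to 3.0. It falls as the top of the handwheel is drawn to the mill's -x side. Stiff: takes 1.5 N m (17 N at the rim), stays where left.
- drum_center (a point): Centre of the ball mill's steel drum (diameter 160, length 180 mm, axis level, 140 mm above the bench). Fixed to the mill's frame: y is its long axis (handwheel at the +y end, gearbox and motor at the -y end), z up. The mill's place and yaw differ from start to start.
- wheel_center (a point): Centre of the handwheel, fixed to the mill's frame (axes as drum_center), 185 mm from drum_center along the mill's +y. It stands upright in the mill's x-z plane: dark round rim 14 mm thick, centre line at radius 90 mm, top 237 mm above the bench; three thin spokes. 45 mm free beside the rim on the drum side, open on the other: pinch the rim across its thickness from above.
- port_rim (a point): Centre of the mouth of the charge port, an aluminium camlock adaptor on the drum, 128 mm from the drum's axis; z points out of the port, y along the drum. Port up: the mouth is 268 mm above the bench, 48 mm above the drum. Bore 48 mm, outside 62 mm, a groove round it below the lip.
- cap_boss (a point): Centre (half-way up) of the boss on the loose camlock cap: 33 mm across, 30 mm high, for grasping. Below it the cap is a cup open downwards: outside 78, bore 66, height 36 mm; boss centre 51 mm above its lower edge. 0.4 kg. z is the cap's axis, x points to cam arm 1. On the port, x must lie across the drum (either way round), else the arms strike the drum.
- cap_seat (a point): Centre of the cap's inner top face, on its axis 23 mm below the boss centre; meets port_rim when the cap is fully home. The bore is 2 mm wider all round than the adaptor.
- camarm1 (a joint): Cam arm on the cap's +x side, pivoted 42 mm from the cap's axis, 37 mm below the boss centre, about the cap's y. 0 = wide open (outwards, 22 degrees above level), 1.6 = fully down (20 degrees outwards of straight down). Steel, 50 mm long, 14 wide, 7 thick, with a ring at its end. 0.1 N m of friction, stays where left; closes only when the cap is home.
- camarm2 (a joint): The same cam arm on the cap's -x side.
- camarm1_end (a point): Outer end of cam arm 1, middle of its width and thickness, 50 mm from its pivot.
- camarm2_end (a point): Outer end of cam arm 2, likewise.
- tray: Fixed aluminium tray 210 x 160 mm with a lip 12 mm high and a floor 4 mm thick; origin under its centre, x along its long side. The grinding cylinders stand on it.
- cyl1_mid (a point): Centre of a white alumina grinding cylinder, diameter 30 mm, height 30 mm (z is its axis), 76 g, standing on the tray. Three to five are present; absent ones read None.
- cyl2_mid (a point): Centre of a white alumina grinding cylinder, diameter 30 mm, height 30 mm (z is its axis), 76 g, standing on the tray. Three to five are present; absent ones read None.
- cyl3_mid (a point): Centre of a white alumina grinding cylinder, diameter 30 mm, height 30 mm (z is its axis), 76 g, standing on the tray. Three to five are present; absent ones read None.
- cyl4_mid (a point): Centre of a white alumina grinding cylinder, diameter 30 mm, height 30 mm (z is its axis), 76 g, standing on the tray. Three to five are present; absent ones read None.
- cyl5_mid (a point): Centre of a white alumina grinding cylinder, diameter 30 mm, height 30 mm (z is its axis), 76 g, standing on the tray. Three to five are present; absent ones read None.
- glassbox1: Bystander: glass storage box with blue lid, 110 x 86 x 67 mm. Origin under its centre. To be left alone.
- glassbox2: Bystander: a second such glass box. Origin under its centre. To be left alone.
- glazejar: Bystander: white glaze jar, diameter 80, height 105 mm. Origin under its centre. To be left alone.
- brushpot: Bystander: terracotta pot of brushes, diameter 96, about 170 mm high. Origin under its centre. To be left alone.
- bisquebowl: Bystander: terracotta bowl, diameter 104, height 50 mm. Origin under its centre. To be left alone.
- sponge: Bystander: yellow sponge, 85 x 60 x 35 mm. Origin under its centre. To be left alone.
- plasterpuck: Bystander: plaster disc, diameter 90, height 22 mm. Origin under its centre. To be left alone.
Things that resemble listed ones, but are neither listed nor needed, are in the scene too. What is shaped like the part that bears cyl3_mid but blue is not meant.

How it is judged:
On the way, in this order (a step that is already met when the one before it is completed fails the run):
1. the mill is turned until its port stands straight up (within about 3 degrees) (value of joint drum between -0.06 and 0.06 rad), for 0.3 s.
2. every grinding cylinder present lies inside the drum (x of cyl1_mid in the frame of drum_center between -0.08 and 0.08 m and y of cyl1_mid in the frame of drum_center between -0.09 and 0.09 m and z of cyl1_mid in the frame of drum_center between -0.075 and 0.075 m and x of cyl2_mid in the frame of drum_center between -0.08 and 0.08 m and y of cyl2_mid in the frame of drum_center between -0.09 and 0.09 m and z of cyl2_mid in the frame of drum_center between -0.075 and 0.075 m and x of cyl3_mid in the frame of drum_center between -0.08 and 0.08 m and y of cyl3_mid in the frame of drum_center between -0.09 and 0.09 m and z of cyl3_mid in the frame of drum_center between -0.075 and 0.075 m and x of cyl4_mid in the frame of drum_center between -0.08 and 0.08 m and y of cyl4_mid in the frame of drum_center between -0.09 and 0.09 m and z of cyl4_mid in the frame of drum_center between -0.075 and 0.075 m and x of cyl5_mid in the frame of drum_center between -0.08 and 0.08 m and y of cyl5_mid in the frame of drum_center between -0.09 and 0.09 m and z of cyl5_mid in the frame of drum_center between -0.075 and 0.075 m), for 0.2 s.
3. the cap sits fully home on the port (within 6 mm, square to it) (distance between cap_seat and port_rim below 0.006 m and angle between the z axis of cap_seat and the z axis of port_rim, either way round below 0.08 rad), for 0.2 s.
4. one cam arm is fully down (within 0.15 rad of its stop), cap still home (all of step 3 and value of joint any of camarm1, camarm2 above 1.45 rad), for 0.1 s.
5. the other cam arm is fully down too (all of step 3 and value of joint each of camarm1, camarm2 above 1.45 rad), for 0.2 s.
At the end, for the whole second after the job is handed in: The port stands up within 0.06 rad; every grinding cylinder present is inside the drum; the cap is fully home (inner top face within 6 mm of the port's mouth, square within 0.08 rad) and at rest, with both cam arms down within 0.15 rad of their stops (all of step 1 and all of step 2 and all of step 5 and linear speed of cap below 0.02 m/s); the robot touches nothing.
It fails at once if another thing on the bench (glass boxes, jar, pots, bowl, sponge, plaster disc) is pushed more than 40 mm from its place (distance of any of glassbox1, glassbox2, glazejar, brushpot, bisquebowl, sponge, plasterpuck from where it was at the start of the episode above 0.04 m).
Of cyl1, cyl2, cyl3, cyl4, cyl5 only 3 to 5 are there at a start; the rules pass over those that are not, and their reading is None.
At some moment in a run one of cap, cyl1, cyl2, cyl3, cyl4, cyl5 may be knocked a few centimetres aside while the robot is not near it.
Once in a run the grip may slacken for a moment while it holds something.
It also fails if it takes over 210 s, if anything falls off the work surface, if the arm or the gripper's body presses on something with over 40 N, if the wrist force passes 120 N, or if a joint passes its speed limit or range.

## Working session

There is one attempt and no reset: what is moved stays moved. The work goes in short steps, Python scripts to look and compute and a tool call to move; the robot and the scene stay as the last step left them, time stands still between calls to the robot, and variables do not carry over. Pictures are saved under pics/ and viewed, at most 14 in all, crops included, and the job is handed in when it is done.

Besides the shell and the picture viewer there is one more tool, called after ">>>" as a command line: name --argument value ..., lists and objects as JSON in quotes. jog_arm: Moves the arm, as the interface text tells. Its arguments: {"type":"object","properties":{"motion":{"type":"string"},"fingers":{"type":"number"},"force":{"type":"number"}},"required":["motion"]}

```bash
ls; mkdir -p pics
cat > h.py <<'E'
import numpy as np, cv2
from station import robot
from scipy.spatial.transform import Rotation as Ro
def grab(n,save=None):
    p,d=robot.grab_frame(n); np.savez('/tmp/%s.npz'%n,p=p,d=d)
    if save: cv2.imwrite('pics/'+save,p[:,:,::-1])
    return p,d
def cloud(n,d):
    c=robot.calibration(n); f=240/np.tan(np.radians(c['vertical_fov']/2))
    v,u=np.mgrid[:480,:640]; P=np.stack([(u-c['cx'])/f*d,(v-c['cy'])/f*d,d],-1)
    return (P-np.array(c['t']))@np.array(c['R'])
def load(n):
    z=np.load('/tmp/%s.npz'%n); return z['p'],z['d'],cloud(n,z['d'])
E
python3 - <<'E'
from h import *
grab('scene','s1.png');grab('top','t1.png')
for n in('scene','top'):print(n,robot.calibration(n))
print(robot.read_state())
E
```

```text
pics
scene {'vertical_fov': 44.76465571928936, 'cx': 325.62330454703, 'cy': 225.5612362665863, 'R': array([[ 0.61829575,  0.78592828,  0.00520645],
       [ 0.52990103, -0.41196653, -0.7412749 ],
       [-0.58044402,  0.46108602, -0.67118136]]), 't': array([-0.31142153, -0.20174939,  1.78526299])}
top {'vertical_fov': 50.42641599465918, 'cx': 308.79665630682973, 'cy': 233.93749487715263, 'R': array([[ 0.00403924, -0.99993683,  0.01048932],
       [-0.98958189, -0.00550656, -0.1438658 ],
       [ 0.14391447, -0.00979894, -0.98954161]]), 't': array([-0.05335758,  0.55876737,  1.39192366])}
{'time_s': 0.1, 'joints': array([-1.30477002e+00,  1.16473003e-01,  1.44219039e+00, -1.75828957e-05,
        1.58399546e+00, -3.78074382e-02]), 'dq': array([-0.00080911, -0.00146137, -0.00160065,  0.00158203, -0.00079494,
        0.00096761]), 'joint_efforts': array([ 2.41752925e-03, -7.22883797e+01, -6.23864579e+01,  7.81229138e-02,
        2.27223389e-02, -7.78640401e-05]), 'eef_pos': array([ 0.20187466, -0.64389253,  0.19356044]), 'tool_rot': array([-3.14052655e+00, -2.27315126e-05,  3.03833511e-01]), 'contact_force': array([0.38289987, 1.17323142, 0.87931569]), 'moment': array([ 0.02382631,  0.00811329, -0.01501055]), 'grasp_force': 0.0, 'gripper_width': 0.995574523746972}
```

View pics/s1.png

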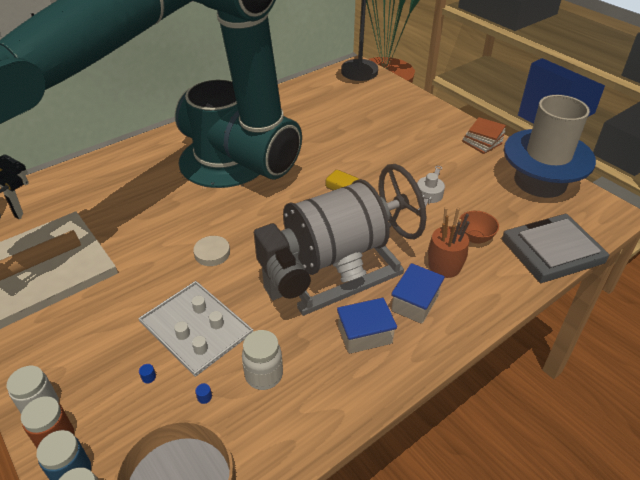

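View pics/t1.png

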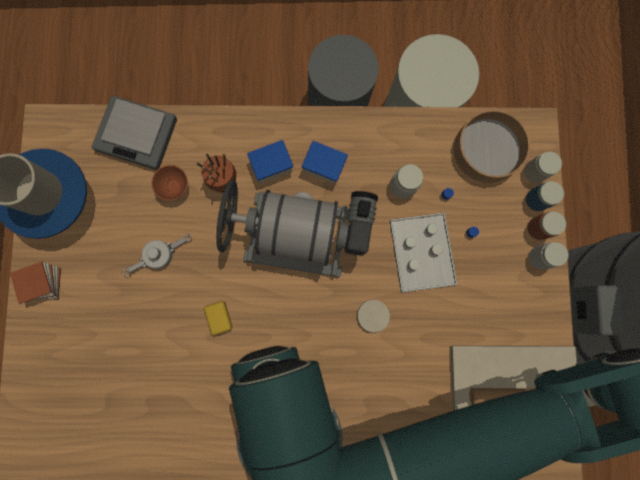

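Run:
```python
from h import *
p,d,P=load('top'); ps,ds,Ps=load('scene')
# wheel region in top: dark points
r=P[175:255,212:240]; m=(r[...,2]>0.10)&(r[...,2]<.25)&(d[175:255,212:240]>0); w=r[m&(p[175:255,212:240].max(-1)<110)]
print('wheel',len(w),w.mean(0),w.min(0),w.max(0))
hi=w[w[:,2]>.2]; c,v=cv2.fitLine(hi[:,:2].astype('f4'),cv2.DIST_HUBER,0,.01,.01).ravel().reshape(2,2); print('rimline dir',c,v)
# drum: points top z>0.2 
reg=P[185:270,245:345]; mm=(reg[...,2]>.13)&(reg[...,2]<.235); q=reg[mm]; print('drum',len(q),q[:,:2].mean(0),q.max(0),q.min(0))
from scipy.optimize import least_squares
q=q[q[:,2]<.223]
def res(a):
    n=np.array([-np.sin(a[1]),np.cos(a[1])]) # axis dir (near +y)
    s=(q[:,:2]-[a[0],q[:,1].mean()])@np.array([np.cos(a[1]),np.sin(a[1])])
    return np.hypot(s,q[:,2]-.14)-.08
s=least_squares(res,[q[:,0].mean(),0],loss='soft_l1',f_scale=.003); print(s.x,q[:,1].mean(),np.abs(res(s.x)).mean())
# port in scene
for uv in [(350,268),(349,283),(355,275)]: print('port',uv,Ps[uv[1],uv[0]])
# cyls
g=p.astype(int); m=(P[...,2]>.026)&(P[...,2]<.045)
z=np.zeros((480,640),'u1'); z[215:292,390:456]=m[215:292,390:456]; n,l,st,ce=cv2.connectedComponentsWithStats(z)
for i in range(1,n):
    if st[i,4]>15: a=P[l==i]; print('cyl',ce[i],st[i,4],a.mean(0),(a.min(0)+a.max(0))/2)
for u,v in [(152,250),(157,255),(189,238),(126,272)]: print('cap',u,v,P[v,u])
a=P[230:280,118:198].reshape(-1,3);a=a[a[:,2]>.015]; print('capz',a[:,2].max())
b=a[a[:,2]>.052]; print(len(b),b.mean(0),(b.min(0)+b.max(0))/2)
b=a[a[:,2]>a[:,2].max()-.008];print(len(b),b.mean(0),(b.min(0)+b.max(0))/2)
im=np.hstack([cv2.resize(p[215:295,105:205],(400,320),interpolation=cv2.INTER_CUBIC),cv2.resize(p[205:285,385:485],(400,320),interpolation=cv2.INTER_CUBIC)])
cv2.imwrite('pics/c1.png',im[:,:,::-1])
```

```text
wheel 762 [0.5936462  0.16364723 0.18520246] [0.49839641 0.13235075 0.10009155] [0.71154648 0.213914   0.24159261]
rimline dir [ 0.9866541  -0.16283019] [0.5883005  0.16514617]
drum 5141 [ 0.55415412 -0.01336563] [0.65882843 0.11783209 0.23083657] [ 0.46424432 -0.1421462   0.13073872]
[ 0.56386419 -0.16127239] -0.013287178713079942 0.006357361715114108
port (350, 268) [ 0.64970426 -0.04469907  0.08651704]
port (349, 283) [ 0.63641793 -0.033645    0.01678964]
port (355, 275) [ 0.66680158 -0.04377551  0.07704332]
cyl [431.63636364 228.22727273] 88 [ 0.57842564 -0.39923147  0.03317885] [ 0.57936978 -0.39990422  0.03398303]
cyl [410.03409091 241.25      ] 88 [ 0.54082037 -0.33688049  0.03323951] [ 0.54033309 -0.3373792   0.03276361]
cyl [436.32941176 248.63529412] 85 [ 0.52020201 -0.4106897   0.03328578] [ 0.52071793 -0.41065923  0.03377557]
cyl [413.63736264 263.97802198] 91 [ 0.47659224 -0.34561381  0.03243039] [ 0.47661337 -0.34620767  0.03243256]
cap 152 250 [0.50765332 0.37663194 0.07348182]
cap 157 255 [0.4952333  0.36577434 0.06181805]
cap 189 238 [ 0.55175417  0.29493281 -0.00416371]
cap 126 272 [0.45224781 0.4684069  0.00278703]
capz 1.45831358705836
139 [0.48404944 0.32752856 0.23540252] [0.43545802 0.17985842 0.75542855]
17 [ 0.35284363 -0.03663795  1.45831359] [ 0.35284363 -0.03663795  1.45831359]
```

View pics/c1.png

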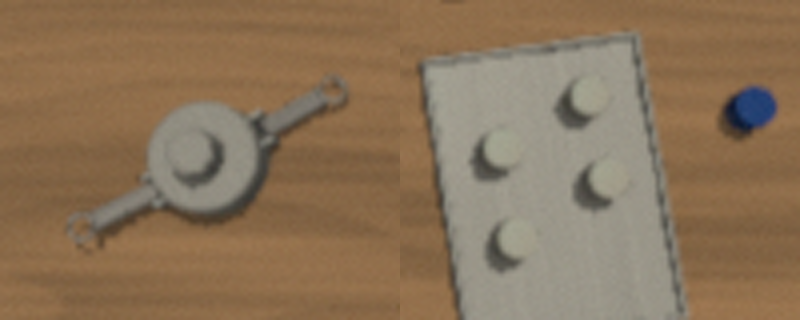

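```bash
cat >> h.py <<'E'
xm=np.array([.987,-.162,0]); ym=np.array([.162,.987,0]); W=np.array([.593,.1643,.14]); D=W-.185*ym
YM=-.163
def down(yaw,pitch=0): return Ro.from_euler('xyz',[np.pi,0,yaw])*Ro.from_euler('y',pitch)
def cur():
    s=robot.read_state(); return np.array(s['eef_pos']),Ro.from_euler('xyz',s['tool_rot'])
def plan(calls,start=None):
    """calls: list of lists of (pos,Rot); each a call; prints rows (last padded to 10)"""
    p0,R0=start or cur()
    for c in calls:
        rows=[]
        for p,R in c:
            s=R0.inv().apply(np.asarray(p)-p0)/.4; r=(R0.inv()*R).as_rotvec()/np.pi
            rows.append(' '.join('%g'%(round(x,3)+0) for x in [*s,*r]))
        print('; '.join(rows),' x',len(rows)); p0,R0=np.asarray(c[-1][0]),c[-1][1]
def wp(phi): return W+.09*(np.sin(phi)*xm+np.cos(phi)*np.array([0,0,1]))-[0,0,.019]
def show():
    s=robot.read_state(); print(s['time_s'],s['eef_pos'],s['tool_rot'],s['contact_force'],s['gripper_width']*93,s['grasp_force'],s['joints'])
E
python3 - <<'E'
from h import *
R=down(YM); a=wp(.7)
up=lambda z:np.array([a[0],a[1],z])
plan([[(cur()[0]+[0,0,.12],cur()[1]),((.45,-.2,.38),R)],[(up(.36),R)],[(up(.26),R)],[(a,R)]])
# pot position
p,d,P=load('top')
q=P[150:195,195:240]; q=q[(q[...,2]>.03)&(q[...,1]>.15)]; print(q.min(0),q.max(0),q.mean(0))
E
```

```text
0 0 -0.3 0 0 0; 0.924 -0.874 -0.465 0 0 0.149  x 2
0.35 -0.957 0.05 0 0 0  x 1
0 0 0.25 0 0 0  x 1
0 0 0.175 0 0 0  x 1
[0.62929327 0.15000998 0.0312787 ] [0.77089086 0.24840092 0.2321742 ] [0.71359628 0.19664176 0.11019966]
```

>>> jog_arm --motion "0 0 -0.3 0 0 0; 0 0 -0.3 0 0 0; 0.924 -0.874 -0.465 0 0 0.149; 0.924 -0.874 -0.465 0 0 0.149; 0.924 -0.874 -0.465 0 0 0.149; 0.924 -0.874 -0.465 0 0 0.149; 0.924 -0.874 -0.465 0 0 0.149; 0.924 -0.874 -0.465 0 0 0.149; 0.924 -0.874 -0.465 0 0 0.149; 0.924 -0.874 -0.465 0 0 0.149" --fingers 0.5 --force 55

```text
time_s: 1.35
eef_pos: [0.4442, -0.2093, 0.3787]
tool_rot: [3.142, -0.0, -0.164]
contact_force: [1.2, -1.0, 0.6]
gripper_width: 0.501
grasp_force: 0.0
```

>>> jog_arm --motion "0.35 -0.957 0.05 0 0 0; 0.35 -0.957 0.05 0 0 0; 0.35 -0.957 0.05 0 0 0; 0.35 -0.957 0.05 0 0 0; 0.35 -0.957 0.05 0 0 0; 0.35 -0.957 0.05 0 0 0; 0.35 -0.957 0.05 0 0 0; 0.35 -0.957 0.05 0 0 0; 0.35 -0.957 0.05 0 0 0; 0.35 -0.957 0.05 0 0 0"

```text
time_s: 2.6
eef_pos: [0.6442, 0.1426, 0.3591]
tool_rot: [-3.141, -0.001, -0.165]
contact_force: [0.6, -0.0, -0.9]
gripper_width: 0.501
grasp_force: 0.0
```

Run:
```python
from h import *
show()
R=down(YM); a=wp(.7)
plan([[(a,R)]])
grab('scene','s2.png');p,d=grab('top')
P=cloud('top',d)
# recheck wheel line from rim region, both sides
r=P[165:260,205:245]; rg=p[165:260,205:245]
m=(r[...,2]>.2)&(r[...,2]<.245)&(rg.max(-1)<110); print(m.sum(), r[m].mean(0) if m.any() else '')
```

```text
2.6 [0.64416199 0.14263297 0.35906529] [-3.14144233e+00 -6.30817483e-04 -1.65256468e-01] [ 0.63017994 -0.01463598 -0.90776596] 46.626902690139886 0.0 [ 1.79283904e-01  8.71003587e-02  1.20842829e+00 -7.43673341e-05
  1.84541949e+00  1.91531646e+00]
0.01 -0.033 0.423 0 0 -0.001  x 1
57 [0.64777362 0.15580086 0.21556261]
```

>>> jog_arm --motion "0.01 -0.033 0 0 0 0; 0.01 -0.033 0.1 0 0 0; 0.01 -0.033 0.2 0 0 0; 0.01 -0.033 0.2 0 0 0; 0.01 -0.033 0.2 0 0 0; 0.01 -0.033 0.2 0 0 0; 0.01 -0.033 0.2 0 0 0; 0.01 -0.033 0.2 0 0 0; 0.01 -0.033 0.2 0 0 0; 0.01 -0.033 0.2 0 0 0"

```text
time_s: 3.95
eef_pos: [0.6505, 0.1559, 0.2786]
tool_rot: [-3.142, 0.0, -0.164]
contact_force: [0.5, 0.0, -0.3]
gripper_width: 0.499
grasp_force: 0.0
```

Run:
```python
from h import *
show()
R=down(YM); a=wp(.7)
plan([[(a,R)]])
p,d=grab('scene'); cv2.imwrite('pics/s3.png',cv2.resize(p[100:320,220:500],(784,616))[:600,:,::-1])
```

```text
3.95 [0.65054212 0.15588901 0.2785686 ] [-3.14157179e+00  5.47552510e-05 -1.64349373e-01] [ 0.48073011  0.02380721 -0.26162398] 46.371965453533676 0.0 [1.97047364e-01 9.35653097e-02 1.33070679e+00 3.92954438e-05
 1.71736439e+00 1.93219880e+00]
0 0.003 0.222 0 0 0  x 1
```

View pics/s3.png

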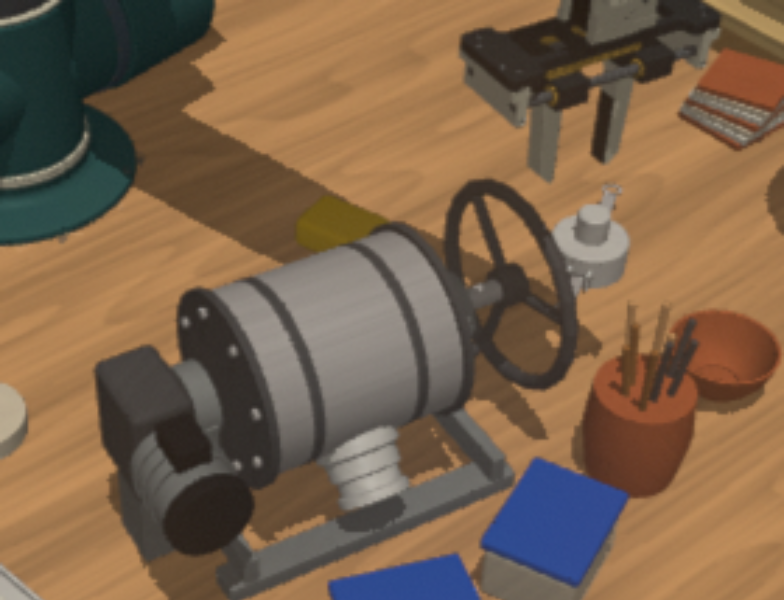

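Run:
```python
from h import *
from scipy.optimize import least_squares
for n in('scene','top'):
    p,d=grab(n) if n=='top' else load('scene')[:2]; P=cloud(n,d)
    rel=P-W; a=rel@xm; b=rel@ym; r=np.hypot(a,rel[...,2])
    m=(abs(b)<.03)&(abs(r-.09)<.02)&(p.max(-1)<100)&(d>0)
    q=np.stack([a,b,rel[...,2]],-1)[m]; print(n,len(q))
    f=lambda s:np.hypot(np.hypot(q[:,0]-s[0],q[:,2]-s[1])-.09,q[:,1]-s[2]-s[3]*q[:,0])-.007
    s=least_squares(f,[0,0,0,0],loss='soft_l1',f_scale=.002); print(s.x,np.abs(f(s.x)).mean())
    rel=P-D; a=rel@xm; b=rel@ym; m=(abs(b)<.075)&(abs(np.hypot(a,rel[...,2]-0)-.08)<.01)&(d>0)
    q=np.stack([a,b,rel[...,2]],-1)[m]
    f=lambda s:np.hypot(q[:,0]-s[0]-s[3]*q[:,1],q[:,2]-s[1])-.08
    s=least_squares(f,[0,0,0,0],loss='soft_l1',f_scale=.002); print('drum',len(q),s.x,np.abs(f(s.x)).mean())
```

```text
scene 909
[-0.00075492 -0.00012399 -0.00168517 -0.00105006] 0.0018284945808860903
drum 4315 [-0.00067668 -0.00018221  0.         -0.00081546] 0.0016773224737996516
top 61
[ 0.00075236 -0.00109603  0.00218068 -0.01985549] 0.0013155174972553402
drum 3663 [-8.78428176e-05 -4.14806288e-04  1.83049815e-03  3.74319754e-04] 0.001562575093106512
```

>>> jog_arm --motion "0 0.003 0.04 0 0 0; 0 0.003 0.08 0 0 0; 0 0.003 0.12 0 0 0; 0 0.003 0.16 0 0 0; 0 0.003 0.2 0 0 0; 0 0.003 0.222 0 0 0; 0 0.003 0.222 0 0 0; 0 0.003 0.222 0 0 0; 0 0.003 0.222 0 0 0; 0 0.003 0.222 0 0 0"

```text
time_s: 5.3
eef_pos: [0.6505, 0.1548, 0.1902]
tool_rot: [-3.141, -0.001, -0.164]
contact_force: [1.1, -0.2, 0.5]
gripper_width: 0.5
grasp_force: 0.0
```

>>> jog_arm --motion "0 0 0 0 0 0; 0 0 0 0 0 0; 0 0 0 0 0 0; 0 0 0 0 0 0; 0 0 0 0 0 0; 0 0 0 0 0 0; 0 0 0 0 0 0; 0 0 0 0 0 0; 0 0 0 0 0 0; 0 0 0 0 0 0" --fingers 1 --force 55

```text
time_s: 6.55
eef_pos: [0.6504, 0.1543, 0.1899]
tool_rot: [3.141, -0.0, -0.165]
contact_force: [-0.7, -4.8, 1.9]
gripper_width: 0.08
grasp_force: 52.4
```

Run:
```python
from h import *
show(); print(wp(.7))
R=down(YM); st=(wp(.7),R)
for a,b in((.7,-.175),(-.175,-1.05)):
    plan([[(wp(x),R) for x in np.linspace(a,b,10)[1:]]],(wp(a),R))
```

```text
6.55 [0.65036157 0.15431405 0.18986201] [ 3.14095441e+00 -7.25806639e-05 -1.64529059e-01] [-0.66133359 -4.77258437  1.86806174] 7.457564305512502 52.43858098983765 [ 1.95111813e-01  1.03041688e-01  1.46266647e+00 -6.22966890e-04
  1.57604119e+00  1.93043400e+00]
[0.65022586 0.15490731 0.1898358 ]
-0.017 0 -0.013 0 0 0; -0.036 0 -0.025 0 0 0; -0.056 0 -0.034 0 0 0; -0.076 0 -0.042 0 0 0; -0.097 0 -0.048 0 0 0; -0.119 0 -0.051 0 0 0; -0.141 0 -0.053 0 0 0; -0.162 0 -0.052 0 0 0; -0.184 0 -0.049 0 0 0  x 9
-0.021 0 0.005 0 0 0; -0.042 0 0.012 0 0 0; -0.062 0 0.021 0 0 0; -0.081 0 0.031 0 0 0; -0.099 0 0.044 0 0 0; -0.116 0 0.058 0 0 0; -0.131 0 0.074 0 0 0; -0.144 0 0.091 0 0 0; -0.156 0 0.11 0 0 0  x 9
```

>>> jog_arm --motion "-0.017 0 -0.013 0 0 0; -0.036 0 -0.025 0 0 0; -0.056 0 -0.034 0 0 0; -0.076 0 -0.042 0 0 0; -0.097 0 -0.048 0 0 0; -0.119 0 -0.051 0 0 0; -0.141 0 -0.053 0 0 0; -0.162 0 -0.052 0 0 0; -0.184 0 -0.049 0 0 0; -0.184 0 -0.049 0 0 0"

```text
time_s: 7.8
eef_pos: [0.5779, 0.1674, 0.2119]
tool_rot: [-3.139, -0.003, -0.164]
contact_force: [-4.2, 0.3, 18.3]
gripper_width: 0.007
grasp_force: 9.3
```

Run:
```python
from h import *
show(); print(wp(-.175))
p,d=grab('scene'); cv2.imwrite('pics/s4.png',cv2.resize(p[100:320,220:500],(784,616))[:600,:,::-1])
```

```text
7.8 [0.5779223  0.16735496 0.2119258 ] [-3.139472   -0.003288   -0.16393481] [-4.18875067  0.26194871 18.27860841] 0.6432365880927489 9.252866730093956 [ 2.39115929e-01 -5.01928723e-02  1.58341501e+00  6.61465583e-04
  1.60451420e+00  1.97386715e+00]
[0.57753397 0.1668385  0.20962539]
```

View pics/s4.png

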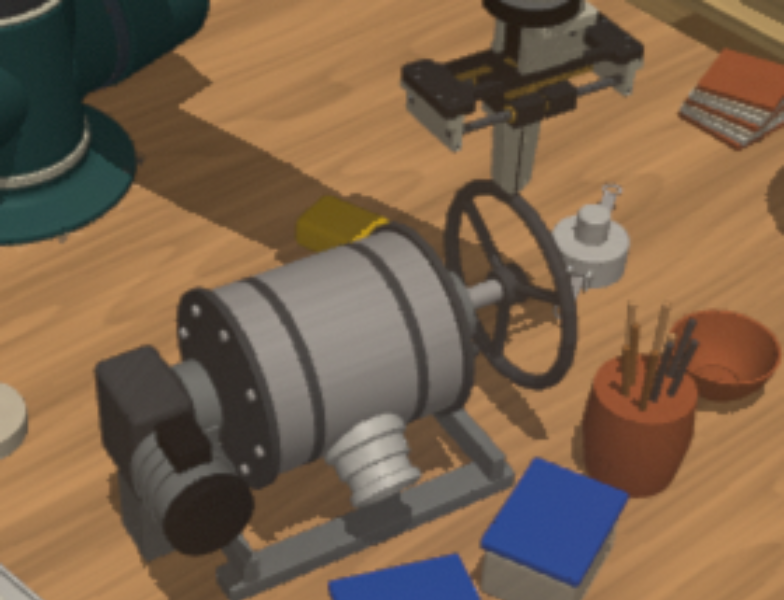

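Run:
```python
from h import *
R=down(YM)
t=W+[0,0,.062]
plan([[(cur()[0]+[0,0,.06],R),(t+[0,0,.07],R),(t,R)]])
```

```text
0 0 -0.15 -0.001 -0.001 0; 0.039 0.001 -0.15 -0.001 -0.001 0; 0.038 0.001 0.025 -0.001 -0.001 0  x 3
```

>>> jog_arm --motion "0 0 -0.15 0 0 0; 0 0 -0.15 0 0 0; 0.039 0.001 -0.15 0 0 0; 0.039 0.001 -0.15 0 0 0; 0.039 0.001 -0.1 0 0 0; 0.039 0.001 -0.07 0 0 0; 0.039 0.001 -0.03 0 0 0; 0.039 0.001 0 0 0 0; 0.039 0.001 0.025 0 0 0; 0.039 0.001 0.025 0 0 0" --fingers 0.5

```text
time_s: 9.1
eef_pos: [0.5928, 0.1638, 0.1986]
tool_rot: [3.141, 0.001, -0.164]
contact_force: [-0.6, -0.1, -0.4]
gripper_width: 0.503
grasp_force: 0.0
```

>>> jog_arm --motion "0 0 0 0 0 0; 0 0 0 0 0 0; 0 0 0 0 0 0; 0 0 0 0 0 0; 0 0 0 0 0 0; 0 0 0 0 0 0; 0 0 0 0 0 0; 0 0 0 0 0 0; 0 0 0 0 0 0; 0 0 0 0 0 0" --fingers 1 --force 55

```text
time_s: 10.35
eef_pos: [0.5931, 0.1637, 0.1996]
tool_rot: [3.142, -0.0, -0.164]
contact_force: [-1.0, -4.6, 4.7]
gripper_width: 0.135
grasp_force: 55.0
```

```bash
cat >> h.py <<'E'
def rp(phi,r=.058):
    return W+r*(np.sin(phi)*xm+np.cos(phi)*np.array([0,0,1])), Ro.from_rotvec(ym*phi)*down(YM)
E
python3 - <<'E'
from h import *
plan([[rp(x,.060) for x in np.linspace(0,-1,10)[1:]]])
E
```

```text
-0.017 -0.001 0 0 0.035 0; -0.034 -0.001 0.003 0 0.071 0; -0.05 -0.001 0.007 0 0.106 0; -0.065 -0.001 0.013 0 0.141 0; -0.08 -0.001 0.021 0 0.177 0; -0.093 -0.001 0.031 0 0.212 0; -0.106 -0.001 0.042 0 0.248 0; -0.117 -0.001 0.054 0 0.283 0; -0.127 -0.001 0.068 0 0.318 0  x 9
```

>>> jog_arm --motion "-0.017 0 0 0 0.035 0; -0.034 0 0.003 0 0.071 0; -0.05 0 0.007 0 0.106 0; -0.065 0 0.013 0 0.141 0; -0.08 0 0.021 0 0.177 0; -0.093 0 0.031 0 0.212 0; -0.106 0 0.042 0 0.248 0; -0.117 0 0.054 0 0.283 0; -0.127 0 0.068 0 0.318 0; -0.127 0 0.068 0 0.318 0"

```text
time_s: 11.6
eef_pos: [0.5424, 0.172, 0.1715]
tool_rot: [3.139, -1.001, -0.161]
contact_force: [8.3, -6.3, -2.9]
gripper_width: 0.136
grasp_force: 55.0
```

```bash
cat >> h.py <<'E'
def ang(n='scene'):
    """port direction: points off the drum radially, |b|<.031"""
    p,d=grab(n); P=cloud(n,d); rel=P-D; a=rel@xm;b=rel@ym;z=rel[...,2]; r=np.hypot(a,z)
    m=(abs(b)<.034)&(r>.09)&(r<.14)&(d>0)&(z>-.13)&(a>-.1)
    th=np.arctan2(a,z)[m]; return m.sum(),th.min(),np.median(th),th.max(),r[m].max()
E
python3 - <<'E'
from h import *
show(); print(rp(-1,.06)[0]); print(ang()); 
p,d,P=load('scene');cv2.imwrite('pics/s5.png',cv2.resize(p[100:320,220:500],(784,616))[:600,:,::-1])
E
```

```text
11.6 [0.54240849 0.172021   0.17146402] [ 3.13920767 -1.00119558 -0.16131072] [ 8.29639514 -6.3143505  -2.94710475] 12.631873694359571 54.99926118180156 [ 0.60173853 -0.58870264  2.30791951 -0.92095692  0.8229655   2.77768863]
[0.54316809 0.1724791  0.17241814]
(np.int64(737), np.float64(0.6848592364169684), np.float64(1.0560920270973384), np.float64(2.6094631822535903), np.float64(0.13983923379205582))
```

View pics/s5.png

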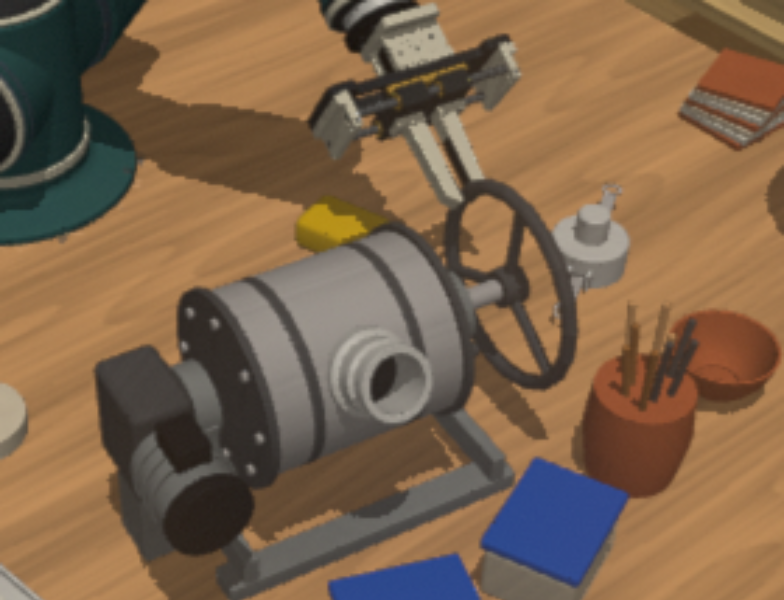

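Run:
```python
from h import *
st=rp(-1,.0591)
plan([[rp(-1,.15),rp(-.5,.16),rp(0,.16),rp(.3,.16),rp(.3,.06)]],st)
p,d,P=load('scene'); rel=P-D; a=rel@xm;b=rel@ym;z=rel[...,2]; r=np.hypot(a,z)
# face of port ring: fit normal plane to points r>.118..
from scipy.optimize import least_squares
m=(abs(b)<.034)&(r>.1)&(r<.15)&(d>0)&(a>.03); q=np.stack([a,b,z],-1)[m]
for th in np.arange(.8,1.7,.1):
    h=q[:,0]*np.sin(th)+q[:,2]*np.cos(th); t=q[:,0]*np.cos(th)-q[:,2]*np.sin(th); k=h>.122
    if k.sum()>20: print(round(th,2),k.sum(),h[k].std(),(t[k].min()+t[k].max())/2,t[k].max()-t[k].min(), h.max())
```

```text
0 0 -0.227 0 0 0; 0.192 0 -0.203 0 -0.159 0; 0.337 0 -0.068 0 -0.318 0; 0.385 0 0.041 0 -0.414 0; 0.145 0 0.108 0 -0.414 0  x 5
0.8 138 0.00284896189084723 0.024232189938594564 0.03898139252595115 0.13346445904329501
0.9 196 0.002944013207770793 0.02120978234718808 0.05803408159435991 0.13380001222330595
1.0 259 0.0024194893003485914 0.010496982066112746 0.06154997019203933 0.13279867990958538
1.1 269 0.0019977649057737385 -0.0013427190714071658 0.06295416655075237 0.13136115536967707
1.2 246 0.0024872770105779257 -0.013890095976071708 0.063053203897736 0.13267541521751988
1.3 165 0.0028907632096455867 -0.02313815002707618 0.056201159261746673 0.13297051950076202
1.4 116 0.002558126629805299 -0.024713160528039006 0.03390386161319399 0.1322564655174479
1.5 79 0.002009804209230666 -0.0334173421074626 0.02602000140527324 0.13048678655533488
1.6 36 0.0012325924332345205 -0.04046806523217114 0.015237031107016082 0.1274133267551579
```

>>> jog_arm --motion "0 0 0 0 0 0; 0 0 0 0 0 0; 0 0 0 0 0 0; 0 0 -0.1 0 0 0; 0 0 -0.227 0 0 0; 0.192 0 -0.203 0 -0.159 0; 0.192 0 -0.203 0 -0.159 0; 0.192 0 -0.203 0 -0.159 0; 0.337 0 -0.068 0 -0.318 0; 0.337 0 -0.068 0 -0.318 0" --fingers 0.5

```text
time_s: 12.9
eef_pos: [0.5912, 0.1643, 0.3012]
tool_rot: [3.14, -0.184, -0.165]
contact_force: [-0.6, 0.9, 1.3]
gripper_width: 0.501
grasp_force: 0.0
```

Run:
```python
from h import *
show(); print(ang())
plan([[rp(.25,.16),rp(.25,.13),rp(.25,.10),rp(.25,.08),rp(.25,.059)]])
plan([[rp(x,.06) for x in np.linspace(.25,-.84,10)[1:]]],rp(.25,.06))
```

```text
12.9 [0.59115985 0.16434326 0.30123981] [ 3.14009663 -0.18441551 -0.16526241] [-0.5873582   0.86215566  1.27768648] 46.56941418009297 0.0 [ 0.27163711 -0.14277487  1.53538575 -0.07903335  1.58214132  2.0003258 ]
(np.int64(734), np.float64(0.686533888463014), np.float64(1.0530842518883354), np.float64(2.6095580550120596), np.float64(0.13979605614453283))
0.088 -0.001 0.019 0.001 -0.134 -0.001; 0.058 -0.001 0.088 0.001 -0.134 -0.001; 0.027 -0.002 0.156 0.001 -0.134 -0.001; 0.007 -0.002 0.202 0.001 -0.134 -0.001; -0.015 -0.002 0.25 0.001 -0.134 -0.001  x 5
-0.018 0 0.001 0 0.039 0; -0.036 0 0.004 0 0.077 0; -0.053 0 0.01 0 0.116 0; -0.07 0 0.017 0 0.154 0; -0.085 0 0.027 0 0.193 0; -0.1 0 0.038 0 0.231 0; -0.112 0 0.051 0 0.27 0; -0.124 0 0.065 0 0.308 0; -0.133 0 0.081 0 0.347 0  x 9
```

>>> jog_arm --motion "0.088 -0.001 0.019 0 -0.134 0; 0.088 -0.001 0.019 0 -0.134 0; 0.088 -0.001 0.019 0 -0.134 0; 0.058 -0.001 0.088 0 -0.134 0; 0.042 -0.001 0.122 0 -0.134 0; 0.027 -0.002 0.156 0 -0.134 0; 0.007 -0.002 0.202 0 -0.134 0; -0.015 -0.002 0.25 0 -0.134 0; -0.015 -0.002 0.25 0 -0.134 0; -0.015 -0.002 0.25 0 -0.134 0"

```text
time_s: 14.2
eef_pos: [0.6028, 0.1629, 0.2018]
tool_rot: [3.139, 0.232, -0.167]
contact_force: [-0.0, 0.4, -0.4]
gripper_width: 0.499
grasp_force: 0.0
```

>>> jog_arm --motion "0 0 0 0 0 0; 0 0 0 0 0 0; 0 0 0 0 0 0; 0 0 0 0 0 0; 0 0 0 0 0 0; 0 0 0 0 0 0; 0 0 0 0 0 0; 0 0 0 0 0 0; 0 0 0 0 0 0; 0 0 0 0 0 0" --fingers 1 --force 58

```text
time_s: 15.45
eef_pos: [0.6025, 0.1621, 0.2005]
tool_rot: [3.137, 0.234, -0.168]
contact_force: [-1.0, -5.6, 1.1]
gripper_width: 0.139
grasp_force: 58.0
```

>>> jog_arm --motion "-0.018 0 0.001 0 0.039 0; -0.036 0 0.004 0 0.077 0; -0.053 0 0.01 0 0.116 0; -0.07 0 0.017 0 0.154 0; -0.085 0 0.027 0 0.193 0; -0.1 0 0.038 0 0.231 0; -0.112 0 0.051 0 0.27 0; -0.124 0 0.065 0 0.308 0; -0.133 0 0.081 0 0.347 0; -0.133 0 0.081 0 0.347 0"

```text
time_s: 16.7
eef_pos: [0.5426, 0.1718, 0.1769]
tool_rot: [3.13, -0.855, -0.157]
contact_force: [31.2, -4.5, -28.6]
gripper_width: 0.136
grasp_force: 58.0
```

```bash
cat >> h.py <<'E'
def tilt(n):
    p,d=grab(n); P=cloud(n,d); rel=P-D; a=rel@xm;b=rel@ym;z=rel[...,2]
    m=(abs(b)<.036)&(abs(a)<.06)&(z>.115)&(z<.15)&(d>0); q=np.stack([a,b,z],-1)[m]
    c=(q.min(0)+q.max(0))/2; A=np.c_[q[:,:2],np.ones(len(q))]; k=q[:,2]>np.median(q[:,2])-.005
    s=np.linalg.lstsq(A[k],q[k,2],rcond=None)[0]
    return len(q),c,q.max(0)-q.min(0),'plane tilt',-s[0],'centre ang',c[0]/.128,s[2]
E
python3 - <<'E'
from h import *
show(); print(tilt('top')); print(tilt('scene'))
p,d,P=load('top'); cv2.imwrite('pics/t6.png',cv2.resize(p[170:290,200:380],(780,520))[:,:,::-1])
E
```

```text
16.7 [0.5426017  0.17183068 0.1768545 ] [ 3.1304723  -0.8550816  -0.15687253] [ 31.21904703  -4.48501865 -28.63507882] 12.669513604676578 57.962235510349274 [ 0.55074805 -0.55767158  2.21778546 -0.69125198  0.89892549  2.56097257]
(245, array([0.00345854, 0.00148686, 0.1252289 ]), array([0.06179211, 0.06106547, 0.02022929]), 'plane tilt', np.float64(0.017053984638444562), 'centre ang', np.float64(0.027019869211299216), np.float64(0.1272506018582185))
(338, array([ 0.0047021 , -0.00189121,  0.12367709]), array([0.06295896, 0.06280473, 0.01726827]), 'plane tilt', np.float64(0.025203576589717103), 'centre ang', np.float64(0.036735127874149585), np.float64(0.1266731974073298))
```

View pics/t6.png

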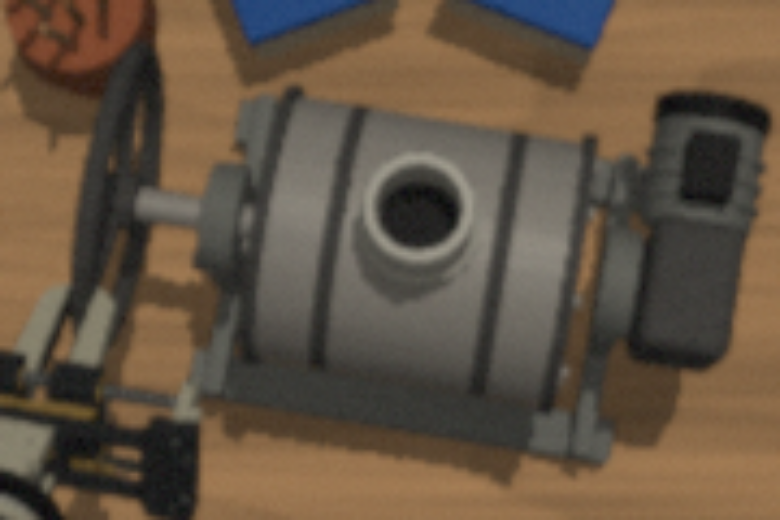

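>>> jog_arm --motion "-0.003 0 0.004 0 0.005 0; -0.006 0 0.004 0 0.01 0; -0.006 0 0.004 0 0.01 0; -0.006 0 0.004 0 0.01 0; -0.006 0 0.004 0 0.01 0; -0.006 0 0.004 0 0.01 0; -0.006 0 0.004 0 0.01 0; -0.006 0 0.004 0 0.01 0; -0.006 0 0.004 0 0.01 0; -0.006 0 0.004 0 0.01 0"

```text
time_s: 18.05
eef_pos: [0.5433, 0.1717, 0.1774]
tool_rot: [3.134, -0.887, -0.162]
contact_force: [2.4, -6.2, -4.8]
gripper_width: 0.136
grasp_force: 58.0
```

Run:
```python
from h import *
show(); print(tilt('top')); print(tilt('scene'))
```

```text
18.05 [0.54331992 0.1717286  0.17742801] [ 3.13360279 -0.88679372 -0.16154909] [ 2.39631121 -6.16108272 -4.80373155] 12.6313949439402 57.98854976892471 [ 0.56174703 -0.56494215  2.23418287 -0.73659846  0.88277518  2.60453531]
(244, array([0.00301785, 0.0015334 , 0.1250375 ]), array([0.06161618, 0.06111589, 0.01894034]), 'plane tilt', np.float64(0.034890063428583695), 'centre ang', np.float64(0.02357693931038622), np.float64(0.12748807140184729))
(338, array([ 0.00485608, -0.00281193,  0.1237197 ]), array([0.06483155, 0.06345927, 0.01735899]), 'plane tilt', np.float64(0.030951675219460673), 'centre ang', np.float64(0.03793811022050071), np.float64(0.12636547174597498))
```

>>> jog_arm --motion "-0.006 0 0.001 0 0.01 0; -0.012 0 0.001 0 0.018 0; -0.012 0 0.001 0 0.018 0; -0.012 0 0.001 0 0.018 0; -0.012 0 0.001 0 0.018 0; -0.012 0 0.001 0 0.018 0; -0.012 0 0.001 0 0.018 0; -0.012 0 0.001 0 0.018 0; -0.012 0 0.001 0 0.018 0; -0.012 0 0.001 0 0.018 0"

```text
time_s: 19.4
eef_pos: [0.5415, 0.1721, 0.1751]
tool_rot: [3.134, -0.946, -0.161]
contact_force: [17.1, -9.4, -3.4]
gripper_width: 0.134
grasp_force: 58.0
```

Run:
```python
from h import *
show(); print(tilt('top')); print(tilt('scene'))
plan([[rp(-.9,.10),rp(-.9,.18)]])
```

```text
19.4 [0.54149736 0.17205539 0.17507337] [ 3.13356239 -0.9461304  -0.16119406] [17.09918914 -9.39410101 -3.37376261] 12.455388166870108 57.99077242612839 [ 0.5872088  -0.58079997  2.27272634 -0.83078832  0.8562642   2.69332897]
(235, array([-0.00231749,  0.00109878,  0.12486257]), array([0.06190583, 0.06111287, 0.01964012]), 'plane tilt', np.float64(-0.010185588728669296), 'centre ang', np.float64(-0.01810540325331879), np.float64(0.12767488081444506))
(322, array([-0.00297905, -0.001406  ,  0.12339535]), array([0.06494919, 0.06151092, 0.01675338]), 'plane tilt', np.float64(-0.023063863623892098), 'centre ang', np.float64(-0.023273824582224947), np.float64(0.12637974320591494))
0.017 -0.001 -0.093 0.002 -0.015 0; 0.026 0 -0.293 0.002 -0.015 0  x 2
```

>>> jog_arm --motion "0 0 0 0 0 0; 0 0 0 0 0 0; 0 0 0 0 0 0; 0 0 0 0 0 0; 0.004 0 -0.05 0 0 0; 0.01 0 -0.13 0 0 0; 0.02 0 -0.25 0 0 0; 0.02 0 -0.3 0 0 0; 0.02 0 -0.3 0 0 0; 0.02 0 -0.3 0 0 0" --fingers 0.5

```text
time_s: 20.75
eef_pos: [0.4501, 0.1885, 0.2504]
tool_rot: [3.135, -0.944, -0.161]
contact_force: [-0.0, -0.2, 0.2]
gripper_width: 0.497
grasp_force: 0.0
```

```bash
cat >> h.py <<'E'
def cyls():
    p,d=grab('top'); P=cloud('top',d); g=p.astype(int)
    m=((P[...,2]>.026)&(P[...,2]<.045)&(g[...,2]<g[...,0]+20)).astype('u1'); m[:205]=0;m[300:]=0;m[:,:380]=0;m[:,462:]=0
    n,l,st,ce=cv2.connectedComponentsWithStats(m); o=[]
    for i in range(1,n):
        if st[i,4]>25: a=P[l==i]; o.append((ce[i].round(),st[i,4],((a.min(0)+a.max(0))/2+a.mean(0))/2))
    return o
E
python3 - <<'E'
from h import *
show(); print(tilt('top')); print(tilt('scene'))
for c in cyls(): print(c)
R=down(YM)
A=(.45,0,.38)
plan([[(A,R)],[((.55,-.37,.20),R)]])
E
```

```text
20.75 [0.45011056 0.18853596 0.25036573] [ 3.13461226 -0.944153   -0.16056504] [-0.007301   -0.23088406  0.17936212] 46.20242459892667 0.0 [ 0.8039132  -0.788821    2.26040878 -0.81689263  1.16417913  2.6754985 ]
(237, array([-0.00256035,  0.0012691 ,  0.12587691]), array([0.06198417, 0.06115127, 0.02049231]), 'plane tilt', np.float64(-0.019012629827852408), 'centre ang', np.float64(-0.020002750081687642), np.float64(0.12755658767922357))
(332, array([-0.00172868, -0.00232946,  0.1235527 ]), array([0.06847716, 0.06006365, 0.01702212]), 'plane tilt', np.float64(-0.0021411123934950817), 'centre ang', np.float64(-0.013505342938755546), np.float64(0.12623439453318347))
(array([432., 228.]), np.int32(88), array([ 0.57884145, -0.40033456,  0.03313667]))
(array([410., 241.]), np.int32(91), array([ 0.54034571, -0.33719387,  0.03351389]))
(array([436., 249.]), np.int32(89), array([ 0.51975569, -0.41068278,  0.03374687]))
(array([408., 268.]), np.int32(87), array([ 0.46378995, -0.32791682,  0.03433522]))
0.307 0.465 -0.126 0.002 -0.3 -0.001  x 1
0.397 0.872 0.45 0 0 0  x 1
```

>>> jog_arm --motion "0.307 0.465 -0.126 0 -0.3 0; 0.307 0.465 -0.126 0 -0.3 0; 0.307 0.465 -0.126 0 -0.3 0; 0.307 0.465 -0.126 0 -0.3 0; 0.307 0.465 -0.126 0 -0.3 0; 0.307 0.465 -0.126 0 -0.3 0; 0.307 0.465 -0.126 0 -0.3 0; 0.307 0.465 -0.126 0 -0.3 0; 0.307 0.465 -0.126 0 -0.3 0; 0.307 0.465 -0.126 0 -0.3 0"

```text
time_s: 22.15
eef_pos: [0.4491, 0.001, 0.3815]
tool_rot: [3.138, -0.005, -0.165]
contact_force: [-0.4, 1.0, 0.1]
gripper_width: 0.499
grasp_force: 0.0
```

Run:
```python
from h import *
show()
for c in cyls(): print(c)
R=down(YM)
c=np.array([.5788,-.4005,0])
plan([[(c+[0,0,.2],R)],[(c+[0,0,.07],R),(c+[0,0,.012],R)]])
```

```text
22.15 [0.44908832 0.00102199 0.3815061 ] [ 3.13825366 -0.00474171 -0.16522526] [-0.36817287  0.9934515   0.06362596] 46.43495808457963 0.0 [-0.05172757 -0.3614868   1.57501796 -0.00410771  1.92372571  1.68287376]
(array([432., 228.]), np.int32(89), array([ 0.57876841, -0.39980888,  0.03255125]))
(array([410., 241.]), np.int32(91), array([ 0.54040047, -0.3365419 ,  0.03339036]))
(array([436., 249.]), np.int32(86), array([ 0.52052401, -0.41079325,  0.03340483]))
(array([407., 268.]), np.int32(89), array([ 0.46379834, -0.32741476,  0.03289478]))
0.483 0.935 0.459 0.001 -0.001 -0.001  x 1
0 0 0.325 0 0 0; 0 0 0.47 0 0 0  x 2
```

>>> jog_arm --motion "0.483 0.935 0.459 0 0 0; 0.483 0.935 0.459 0 0 0; 0.483 0.935 0.459 0 0 0; 0.483 0.935 0.459 0 0 0; 0.483 0.935 0.459 0 0 0; 0.483 0.935 0.459 0 0 0; 0.483 0.935 0.459 0 0 0; 0.483 0.935 0.459 0 0 0; 0.483 0.935 0.459 0 0 0; 0.483 0.935 0.459 0 0 0"

```text
time_s: 23.45
eef_pos: [0.5789, -0.3999, 0.2006]
tool_rot: [3.138, -0.004, -0.165]
contact_force: [-0.4, -0.2, 0.5]
gripper_width: 0.5
grasp_force: 0.0
```

Run:
```python
from h import *
show()
R=down(YM); c=np.array([.5788,-.4003,0])
plan([[(c+[0,0,.07],R),(c+[0,0,.012],R)]])
```

```text
23.45 [ 0.57890665 -0.39986825  0.2006212 ] [ 3.13754137 -0.00383576 -0.16537158] [-0.35362305 -0.17852252  0.4617269 ] 46.47824594873075 0.0 [-0.63986819  0.17269238  1.36863733 -0.00185174  1.59499992  1.09625779]
-0.001 0 0.327 0.001 -0.001 -0.001; -0.002 -0.001 0.472 0.001 -0.001 -0.001  x 2
```

>>> jog_arm --motion "-0.002 -0.001 0.1 0 0 0; -0.002 -0.001 0.2 0 0 0; -0.002 -0.001 0.3 0 0 0; -0.002 -0.001 0.38 0 0 0; -0.002 -0.001 0.43 0 0 0; -0.002 -0.001 0.472 0 0 0; -0.002 -0.001 0.472 0 0 0; -0.002 -0.001 0.472 0 0 0; -0.002 -0.001 0.472 0 0 0; -0.002 -0.001 0.472 0 0 0"

```text
time_s: 24.7
eef_pos: [0.5785, -0.4014, 0.0109]
tool_rot: [3.138, -0.003, -0.166]
contact_force: [0.1, -0.2, 0.9]
gripper_width: 0.499
grasp_force: 0.0
```

>>> jog_arm --motion "0 0 0 0 0 0; 0 0 0 0 0 0; 0 0 0 0 0 0; 0 0 0 0 0 0; 0 0 0 0 0 0; 0 0 0 0 0 0; 0 0 -0.1 0 0 0; 0 0 -0.2 0 0 0; 0 0 -0.3 0 0 0; 0 0 -0.4 0 0 0" --fingers 1 --force 40

```text
time_s: 25.95
eef_pos: [0.5779, -0.4006, 0.1716]
tool_rot: [3.138, -0.002, -0.166]
contact_force: [0.8, -0.0, 0.3]
gripper_width: 0.005
grasp_force: 0.0
```

```bash
cat >> h.py <<'E'
PT=np.array([.561,-.018,0])
E
python3 - <<'E'
from h import *
show()
R=down(YM)
plan([[(cur()[0]*[1,1,0]+[0,0,.34],R),(PT+[0,0,.34],R)],[(PT+[0,0,.272],R)]])
E
```

```text
25.95 [ 0.57787534 -0.40057608  0.17157401] [ 3.13809642e+00 -2.26643276e-03 -1.66370000e-01] [ 0.83787852 -0.02818292  0.2551914 ] 0.4420627106290687 0.0 [-0.64144966  0.18071734  1.40635636 -0.00207277  1.55090435  1.09575811]
0.001 0.001 -0.421 0.001 -0.001 -0.001; -0.199 -0.935 -0.425 0.001 -0.001 -0.001  x 2
0 0 0.17 0 0 0  x 1
```

Run:
```python
from h import *
for c in cyls(): print(c)
p,d=grab('scene'); P=cloud('scene',d)
cv2.imwrite('pics/s7.png',cv2.resize(p[180:400,100:400],(780,572))[:,:,::-1])
m=(P[...,2]>.024)&(P[...,2]<.05)&(P[...,0]>.42)&(P[...,0]<.63)&(P[...,1]>-.46)&(P[...,1]<-.3)
n,l,st,ce=cv2.connectedComponentsWithStats(m.astype('u1'))
for i in range(1,n):
    if st[i,4]>20: a=P[l==i]; a=a[a[:,2]>.030]; print(ce[i],len(a),(a.min(0)+a.max(0))/2,a[:,2].max())
```

```text
(array([408., 242.]), np.int32(50), array([ 0.54010021, -0.33233561,  0.03265243]))
[201.96969697 294.43181818] 108 [ 0.46445819 -0.33146244  0.03465397] 0.0391613549132964
[215.22666667 317.03333333] 126 [ 0.54140414 -0.34201679  0.03435746] 0.038654235579731036
[180.84810127 327.60759494] 129 [ 0.52098624 -0.41539067  0.0351203 ] 0.04023111055657718
[198.6918239  342.33333333] 132 [ 0.57833987 -0.4038662   0.03480349] 0.03952976286749817
```

View pics/s7.png

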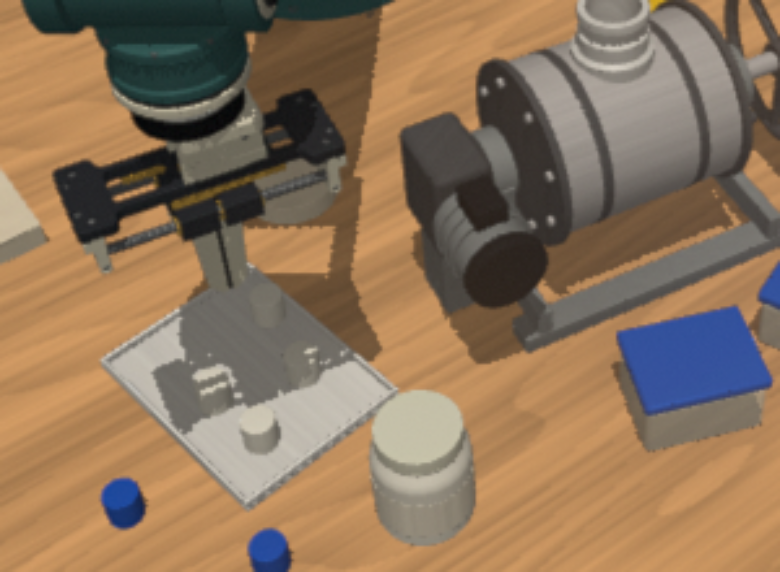

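>>> jog_arm --motion "0.003 0 0 0 0 0; 0.003 0 0 0 0 0; 0.003 0 0.1 0 0 0; 0.003 0 0.2 0 0 0; 0.003 0 0.28 0 0 0; 0.003 0 0.34 0 0 0; 0.003 0 0.38 0 0 0; 0.003 0 0.409 0 0 0; 0.003 0 0.409 0 0 0; 0.003 0 0.409 0 0 0" --fingers 0.5

```text
time_s: 27.3
eef_pos: [0.5799, -0.4017, 0.0076]
tool_rot: [3.138, -0.003, -0.166]
contact_force: [0.2, 0.5, 1.1]
gripper_width: 0.496
grasp_force: 0.0
```

>>> jog_arm --motion "0 0 0 0 0 0; 0 0 0 0 0 0; 0 0 0 0 0 0; 0 0 0 0 0 0; 0 0 0 0 0 0; 0 0 0 0 0 0; 0 0 0 0 0 0; 0 0 0 0 0 0; 0 0 0 0 0 0; 0 0 0 0 0 0" --fingers 1 --force 40

```text
time_s: 28.55
eef_pos: [0.5796, -0.4017, 0.007]
tool_rot: [3.138, -0.003, -0.166]
contact_force: [-0.5, -1.3, 5.1]
gripper_width: 0.285
grasp_force: 40.0
```

>>> jog_arm --motion "0 0 -0.02 0 0 0; 0 0 -0.05 0 0 0; 0 0 -0.08 0 0 0; 0 0 -0.12 0 0 0; 0 0 -0.18 0 0 0; 0 0 -0.25 0 0 0; 0 0 -0.35 0 0 0; 0 0 -0.45 0 0 0; 0 0 -0.6 0 0 0; 0 0 -0.75 0 0 0"

```text
time_s: 29.8
eef_pos: [0.5785, -0.3999, 0.31]
tool_rot: [3.138, -0.003, -0.166]
contact_force: [1.4, -0.2, -0.6]
gripper_width: 0.293
grasp_force: 40.0
```

Run:
```python
from h import *
show()
p,d=grab('scene'); P=cloud('scene',d)
cv2.imwrite('pics/s8.png',cv2.resize(p[100:340,100:300],(500,600))[:,:,::-1])
R=down(YM)
plan([[(cur()[0]*[1,1,0]+[0,0,.33],R),(PT+[0,0,.33],R)],[(PT+[0,0,.272],R)]])
```

```text
29.8 [ 0.57845699 -0.39992415  0.31004475] [ 3.13782116e+00 -2.89541575e-03 -1.66277684e-01] [ 1.36570369 -0.21176792 -0.64609906] 27.23257492659222 39.99707099096668 [-0.64022889  0.16935672  1.19724477 -0.00207563  1.77069315  1.09643405]
0 0 -0.026 0.003 -0.004 -0.001; -0.203 -0.935 -0.036 0.003 -0.004 -0.001  x 2
0 0 0.145 0 0 0  x 1
```

View pics/s8.png

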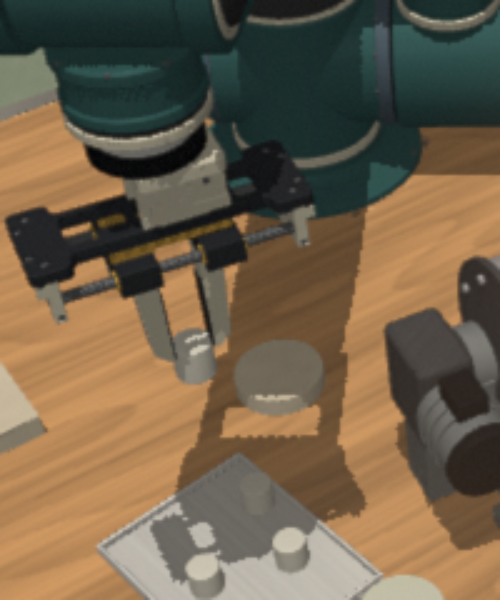

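Run:
```python
from h import *
p,d,P=load('scene'); e=cur()[0]
q=P[225:260,165:192]; c=p[225:260,165:192]
m=(abs(q[...,0]-e[0])<.05)&(abs(q[...,1]-e[1])<.06)&(abs(q[...,2]-e[2])<.06)
for v in range(225,258,2): print(v,' '.join('%4d,%4d,%4d'%tuple((P[v,u]-e)*1000) for u in range(172,186,4)))
```

```text
225 -403, 135,-316 -393, 142,-313 -390, 152,-317   12,  14,  47
227 -399, 132,-319 -392, 141,-319 -386, 149,-320   14,  12,  44
229 -393, 129,-320 -383, 136,-317 -376, 145,-317    9,  13,  35
231 -382, 124,-316  -12,   6,  18 -371, 141,-318    9,  13,  31
233  -12,  -1,  18   -8,   4,  18   -2,   9,  19    9,  12,  27
235   -8,  -3,  18   -4,   2,  17    0,   7,  17    7,  12,  20
237   -4,  -5,  17    0,   0,  17    4,   5,  17    6,  11,  15
239    1,  -8,  18    6,  -3,  19   10,   2,  18   10,   9,  14
241    6, -11,  19    8,  -4,  16   11,   1,  15   11,   8,  11
243    7, -12,  15    9,  -6,  13   13,   0,  13    8,   8,   4
245    3, -11,   7   12,  -7,  11   12,   0,   7   12,   6,   3
247    2, -12,   2   10,  -8,   5   11,  -1,   2   10,   6,  -2
249    3, -13,  -1   10,  -8,   0   10,  -1,  -3   11,   5,  -6
251    2, -14,  -7   10,  -9,  -3   13,  -3,  -4 -301, 115,-322
253 -306,  85,-315   12, -11,  -6 -297, 103,-319 -291, 111,-319
255 -304,  83,-319 -293,  90,-316 -290,  99,-319 -282, 106,-317
257 -295,  79,-317 -292,  88,-320 -281,  95,-316 -276, 103,-317
```

>>> jog_arm --motion "0 0 -0.08 0 0 0; -0.203 -0.935 -0.08 0 0 0; -0.203 -0.935 -0.08 0 0 0; -0.203 -0.935 -0.08 0 0 0; -0.203 -0.935 -0.08 0 0 0; -0.203 -0.935 -0.08 0 0 0; -0.203 -0.935 -0.08 0 0 0; -0.203 -0.935 -0.08 0 0 0; -0.203 -0.935 -0.08 0 0 0; -0.203 -0.935 -0.08 0 0 0" --fingers 1 --force 60

```text
time_s: 31.1
eef_pos: [0.5608, -0.0191, 0.3374]
tool_rot: [3.138, -0.002, -0.168]
contact_force: [0.5, -0.7, -0.5]
gripper_width: 0.282
grasp_force: 60.0
```

```bash
cat >> h.py <<'E'
def held():
    p,d=grab('scene'); P=cloud('scene',d); e=cur()[0]
    q=(P-e)[(np.abs(P-e)<[.022,.022,.045]).all(-1)&(p.min(-1)>0)]
    t=q[(abs(q[:,0])<.010)&(abs(q[:,1])<.008)]; return 'top',np.percentile(t[:,2],50),'bot',q[:,2].min()
E
python3 - <<'E'
from h import *
show(); print(held())
R=down(YM); plan([[(PT+[0,0,.274],R)]])
E
```

```text
31.1 [ 0.56078369 -0.01908496  0.33736847] [ 3.13797732e+00 -2.29548301e-03 -1.67516282e-01] [ 0.46762668 -0.72657241 -0.52876265] 26.245906417385537 59.99654036553693 [-0.0772615  -0.13448377  1.46110909 -0.003922    1.81300527  1.66011084]
('top', np.float64(0.0271205333723179), 'bot', np.float64(-0.002438210197868773))
0 -0.004 0.158 0.001 -0.001 -0.002  x 1
```

>>> jog_arm --motion "0 -0.003 0.06 0 0 0; 0 -0.003 0.11 0 0 0; 0 -0.003 0.15 0 0 0; 0 -0.003 0.165 0 0 0; 0 -0.003 0.165 0 0 0; 0 -0.003 0.165 0 0 0; 0 -0.003 0.165 0 0 0; 0 -0.003 0.165 0 0 0; 0 -0.003 0.165 0 0 0; 0 -0.003 0.165 0 0 0"

```text
time_s: 32.4
eef_pos: [0.5611, -0.017, 0.2712]
tool_rot: [3.138, -0.002, -0.166]
contact_force: [-0.3, 0.6, -1.4]
gripper_width: 0.279
grasp_force: 60.0
```

>>> jog_arm --motion "0 0 0 0 0 0; 0 0 0 0 0 0; 0 0 0 0 0 0; 0 0 0 0 0 0; 0 0 0 0 0 0; 0 0 -0.1 0 0 0; 0 0 -0.17 0 0 0; 0 0 -0.17 0 0 0; 0 0 -0.17 0 0 0; 0 0 -0.17 0 0 0" --fingers 0.5

```text
time_s: 33.65
eef_pos: [0.5607, -0.0167, 0.3379]
tool_rot: [3.138, -0.0, -0.166]
contact_force: [-0.9, -0.3, 0.2]
gripper_width: 0.501
grasp_force: 0.0
```

Run:
```python
from h import *
show(); 
for c in cyls(): print(c)
p,d=grab('scene'); P=cloud('scene',d); cv2.imwrite('pics/s9.png',cv2.resize(p[100:320,220:460],(600,550))[:,:,::-1])
R=down(YM); c=np.array([.5404,-.3368,0])
plan([[(c+[0,0,.2],R)],[(c+[0,0,.008],R)],[(c+[0,0,.35],R)],[(PT+[0,0,.35],R)],[(PT+[0,0,.271],R)]])
```

```text
33.65 [ 0.56073483 -0.01671396  0.33787208] [ 3.13801809e+00 -4.99835700e-04 -1.66306277e-01] [-0.92486904 -0.28384516  0.15994653] 46.62494081225442 0.0 [-0.07316773 -0.13336649  1.4592905  -0.00371627  1.81550181  1.66303512]
(array([410., 241.]), np.int32(88), array([ 0.54023526, -0.33666289,  0.03395203]))
(array([436., 249.]), np.int32(90), array([ 0.51983288, -0.4103438 ,  0.03306579]))
(array([407., 269.]), np.int32(89), array([ 0.46371786, -0.32749889,  0.03286401]))
0.082 0.796 0.349 0.001 0 -0.001  x 1
0 0 0.48 0 0 0  x 1
0 0 -0.855 0 0 0  x 1
-0.079 -0.795 0 0 0 0  x 1
0 0 0.197 0 0 0  x 1
```

View pics/s9.png

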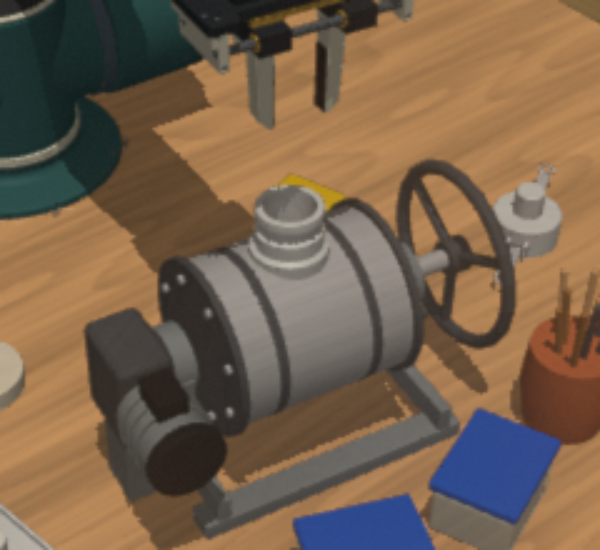

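>>> jog_arm --motion "0.082 0.796 0 0 0 0; 0.082 0.796 0 0 0 0; 0.082 0.796 0 0 0 0; 0.082 0.796 0 0 0 0; 0.082 0.796 0 0 0 0; 0.082 0.796 0.349 0 0 0; 0.082 0.796 0.349 0 0 0; 0.082 0.796 0.349 0 0 0; 0.082 0.796 0.349 0 0 0; 0.082 0.796 0.349 0 0 0"

```text
time_s: 35.0
eef_pos: [0.5417, -0.337, 0.2039]
tool_rot: [3.137, -0.006, -0.166]
contact_force: [-0.5, 0.1, 1.1]
gripper_width: 0.502
grasp_force: 0.0
```

>>> jog_arm --motion "0 0 0.1 0 0 0; 0 0 0.2 0 0 0; 0 0 0.3 0 0 0; 0 0 0.38 0 0 0; 0 0 0.44 0 0 0; 0 0 0.48 0 0 0; 0 0 0.48 0 0 0; 0 0 0.48 0 0 0; 0 0 0.48 0 0 0; 0 0 0.48 0 0 0"

```text
time_s: 36.25
eef_pos: [0.5414, -0.3376, 0.0094]
tool_rot: [3.138, -0.003, -0.166]
contact_force: [-1.0, -0.3, 0.1]
gripper_width: 0.499
grasp_force: 0.0
```

>>> jog_arm --motion "0 0 0 0 0 0; 0 0 0 0 0 0; 0 0 0 0 0 0; 0 0 0 0 0 0; 0 0 0 0 0 0; 0 0 0 0 0 0; 0 0 0 0 0 0; 0 0 0 0 0 0; 0 0 0 0 0 0; 0 0 0 0 0 0" --fingers 1 --force 55

```text
time_s: 37.5
eef_pos: [0.5418, -0.3378, 0.0098]
tool_rot: [3.138, -0.004, -0.166]
contact_force: [1.0, 0.8, 10.7]
gripper_width: 0.009
grasp_force: 5.5
```

>>> jog_arm --motion "0 0 -0.05 0 0 0; 0 0 -0.15 0 0 0; 0 0 -0.3 0 0 0; 0 0 -0.45 0 0 0; 0 0 -0.6 0 0 0; 0 0 -0.75 0 0 0; 0 0 -0.855 0 0 0; 0 0 -0.855 0 0 0; 0 0 -0.855 0 0 0; 0 0 -0.855 0 0 0"

```text
time_s: 38.75
eef_pos: [0.5403, -0.336, 0.3493]
tool_rot: [3.139, -0.0, -0.166]
contact_force: [0.7, 0.5, -0.4]
gripper_width: 0.005
grasp_force: 0.0
```

Run:
```python
from h import *
show(); e=cur()[0]
for n in('scene','top'):
    p,d=grab(n); P=cloud(n,d); q=(P-e)[(np.abs(P-e)<[.03,.05,.07]).all(-1)&(d>0)]
    print(n,len(q),np.percentile(q[:,2],[0,2,5,10,50]) if len(q) else '')
    if n=='top':
        for c in cyls(): print(c)
```

```text
38.75 [ 0.54026739 -0.33597593  0.34925368] [ 3.13906614e+00 -1.53098207e-04 -1.66383238e-01] [ 0.71926977  0.54355295 -0.38914987] 0.42611814678307686 0.0 [-0.59528847  0.03203937  1.28175029 -0.00230914  1.82661239  1.14130567]
scene 350 [0.02332242 0.02650355 0.02913764 0.03255885 0.05023915]
top 1 [0.05209065 0.05209065 0.05209065 0.05209065 0.05209065]
```

>>> jog_arm --motion "-0.05 -0.6 -0.02 0 0 0; -0.05 -0.6 -0.02 0 0 0; -0.05 -0.6 -0.02 0 0 0; -0.05 -0.6 -0.02 0 0 0; -0.05 -0.6 -0.02 0 0 0; -0.05 -0.6 -0.02 0 0 0; -0.05 -0.6 -0.02 0 0 0; -0.05 -0.6 -0.02 0 0 0; -0.05 -0.6 -0.02 0 0 0; -0.05 -0.6 -0.02 0 0 0" --fingers 0.5

```text
time_s: 40.15
eef_pos: [0.5606, -0.0964, 0.3578]
tool_rot: [3.138, -0.002, -0.167]
contact_force: [-0.4, 0.1, 0.0]
gripper_width: 0.501
grasp_force: 0.0
```

Run:
```python
from h import *
show()
C=cyls()
for c in C: print(c)
R=down(YM); c=C[0][2]*[1,1,0]
plan([[(c+[0,0,.18],R)],[(c+[0,0,-.014],R)],[(c+[0,0,.35],R)],[(PT+[0,0,.35],R)],[(PT+[0,0,.262],R)]])
```

```text
40.15 [ 0.56055292 -0.09638044  0.35779209] [ 3.13819411e+00 -2.08158136e-03 -1.66757215e-01] [-0.3994304   0.10326277  0.03783039] 46.5704398671976 0.0 [-0.21322465 -0.11241073  1.40812838 -0.00342487  1.84363628  1.52340584]
(array([409., 241.]), np.int32(87), array([ 0.54122183, -0.33468459,  0.03391703]))
(array([436., 249.]), np.int32(87), array([ 0.51977972, -0.41115254,  0.03286226]))
(array([407., 269.]), np.int32(89), array([ 0.46379174, -0.32731857,  0.03330605]))
0.05 0.594 0.447 0.001 -0.001 -0.001  x 1
0 0 0.485 0 0 0  x 1
0 0 -0.91 0 0 0  x 1
-0.08 -0.789 0 0 0 0  x 1
0 0 0.22 0 0 0  x 1
```

>>> jog_arm --motion "0.05 0.594 0 0 0 0; 0.05 0.594 0 0 0 0; 0.05 0.594 0.1 0 0 0; 0.05 0.594 0.447 0 0 0; 0.05 0.594 0.447 0 0 0; 0.05 0.594 0.447 0 0 0; 0.05 0.594 0.447 0 0 0; 0.05 0.594 0.447 0 0 0; 0.05 0.594 0.447 0 0 0; 0.05 0.594 0.447 0 0 0"

```text
time_s: 41.45
eef_pos: [0.5417, -0.3343, 0.1814]
tool_rot: [3.137, -0.004, -0.166]
contact_force: [0.1, 0.8, -0.3]
gripper_width: 0.498
grasp_force: 0.0
```

>>> jog_arm --motion "0 0 0.1 0 0 0; 0 0 0.2 0 0 0; 0 0 0.28 0 0 0; 0 0 0.36 0 0 0; 0 0 0.42 0 0 0; 0 0 0.465 0 0 0; 0 0 0.465 0 0 0; 0 0 0.465 0 0 0; 0 0 0.465 0 0 0; 0 0 0.465 0 0 0"

```text
time_s: 42.7
eef_pos: [0.5418, -0.3353, -0.0054]
tool_rot: [3.138, -0.003, -0.166]
contact_force: [-0.7, 0.3, 0.4]
gripper_width: 0.499
grasp_force: 0.0
```

>>> jog_arm --motion "0 0 0 0 0 0; 0 0 0 0 0 0; 0 0 0 0 0 0; 0 0 0 0 0 0; 0 0 0 0 0 0; 0 0 0 0 0 0; 0 0 0 0 0 0; 0 0 0 0 0 0; 0 0 0 0 0 0; 0 0 0 0 0 0" --fingers 1 --force 45

```text
time_s: 43.95
eef_pos: [0.5416, -0.3352, -0.006]
tool_rot: [3.138, -0.002, -0.166]
contact_force: [-1.7, -0.9, 4.6]
gripper_width: 0.306
grasp_force: 45.0
```

>>> jog_arm --motion "0 0 -0.05 0 0 0; 0 0 -0.15 0 0 0; 0 0 -0.3 0 0 0; 0 0 -0.45 0 0 0; 0 0 -0.6 0 0 0; 0 0 -0.75 0 0 0; 0 0 -0.89 0 0 0; 0 0 -0.89 0 0 0; 0 0 -0.89 0 0 0; 0 0 -0.89 0 0 0"

```text
time_s: 45.2
eef_pos: [0.5407, -0.3335, 0.3483]
tool_rot: [3.139, -0.0, -0.166]
contact_force: [-0.7, 0.2, -0.8]
gripper_width: 0.312
grasp_force: 45.0
```

>>> jog_arm --motion "-0.08 -0.789 0 0 0 0; -0.08 -0.789 0 0 0 0; -0.08 -0.789 0 0 0 0; -0.08 -0.789 0 0 0 0; -0.08 -0.789 0 0 0 0; -0.08 -0.789 0 0 0 0; -0.08 -0.789 0 0 0 0; -0.08 -0.789 0 0 0 0; -0.08 -0.789 0 0 0 0; -0.08 -0.789 0 0 0 0"

```text
time_s: 46.45
eef_pos: [0.5617, -0.018, 0.3487]
tool_rot: [3.138, -0.002, -0.168]
contact_force: [0.7, -0.0, -0.4]
gripper_width: 0.305
grasp_force: 45.0
```

Run:
```python
from h import *
show();print(held())
for c in cyls(): print(c)
R=down(YM); plan([[(PT+[0,0,.250],R)]])
```

```text
46.45 [ 0.56165004 -0.01800748  0.34867623] [ 3.13807435e+00 -2.08513446e-03 -1.67501607e-01] [ 0.68979323 -0.0279427  -0.40359965] 28.40008261614934 44.998016827739775 [-0.07529409 -0.12953885  1.43843426 -0.00382402  1.8309431   1.66202065]
('top', np.float64(0.04015082597063058), 'bot', np.float64(0.008779405752914582))
(array([436., 249.]), np.int32(90), array([ 0.51968053, -0.41048699,  0.03364194]))
(array([407., 269.]), np.int32(88), array([ 0.46369813, -0.32748603,  0.03329244]))
-0.002 0 0.247 0.001 -0.001 -0.001  x 1
```

>>> jog_arm --motion "-0.002 0 0.08 0 0 0; -0.002 0 0.16 0 0 0; -0.002 0 0.22 0 0 0; -0.002 0 0.247 0 0 0; -0.002 0 0.247 0 0 0; -0.002 0 0.247 0 0 0; -0.002 0 0.247 0 0 0; -0.002 0 0.247 0 0 0; -0.002 0 0.247 0 0 0; -0.002 0 0.247 0 0 0"

```text
time_s: 47.8
eef_pos: [0.561, -0.0175, 0.25]
tool_rot: [3.138, -0.002, -0.166]
contact_force: [0.9, 0.7, -0.9]
gripper_width: 0.307
grasp_force: 45.0
```

>>> jog_arm --motion "0 0 0 0 0 0; 0 0 0 0 0 0; 0 0 0 0 0 0; 0 0 0 0 0 0; 0 0 0 0 0 0; 0 0 -0.12 0 0 0; 0 0 -0.25 0 0 0; 0 0 -0.25 0 0 0; 0 0 -0.25 0 0 0; 0 0 -0.25 0 0 0" --fingers 0.5

```text
time_s: 49.05
eef_pos: [0.5606, -0.017, 0.3484]
tool_rot: [3.138, -0.0, -0.166]
contact_force: [0.5, 0.0, -0.6]
gripper_width: 0.503
grasp_force: 0.0
```

>>> jog_arm --motion "0.057 0.986 0 0 0 0; 0.057 0.986 0 0 0 0; 0.057 0.986 0 0 0 0; 0.057 0.986 0 0 0 0; 0.057 0.986 0 0 0 0; 0.057 0.986 0.425 0 0 0; 0.057 0.986 0.425 0 0 0; 0.057 0.986 0.425 0 0 0; 0.057 0.986 0.425 0 0 0; 0.057 0.986 0.425 0 0 0"

```text
time_s: 50.3
eef_pos: [0.5186, -0.4102, 0.1827]
tool_rot: [3.138, -0.003, -0.166]
contact_force: [0.1, -0.5, 0.8]
gripper_width: 0.499
grasp_force: 0.0
```

Run:
```python
from h import *
show();
R=down(YM); c=np.array([.5198,-.4107,0]); plan([[(c+[0,0,-.006],R)]])
p,d=grab('scene'); P=cloud('scene',d)
m=(P[...,2]>.024)&(P[...,2]<.05)&(P[...,0]>.42)&(P[...,0]<.63)&(P[...,1]>-.46)&(P[...,1]<-.3)
n,l,st,ce=cv2.connectedComponentsWithStats(m.astype('u1'))
for i in range(1,n):
    if st[i,4]>20: a=P[l==i]; a=a[a[:,2]>.030]; print(ce[i],len(a),(a.min(0)+a.max(0))/2)
```

```text
50.3 [ 0.5186362  -0.41019647  0.18265379] [ 3.13797129e+00 -2.87562604e-03 -1.66343047e-01] [ 0.07757227 -0.45501565  0.76977703] 46.39904817295443 0.0 [-0.7069455   0.08647683  1.4920212  -0.00162513  1.55876534  1.03021511]
0.002 -0.001 0.472 0.001 -0.001 -0.001  x 1
[201.89147287 294.3255814 ] 109 [ 0.46417481 -0.33223425  0.03475466]
[180.75657895 327.40789474] 128 [ 0.52045081 -0.41500888  0.0348664 ]
```

Both remaining cylinders are where expected. Grasp c3.

>>> jog_arm --motion "0.002 0 0.1 0 0 0; 0.002 0 0.2 0 0 0; 0.002 0 0.28 0 0 0; 0.002 0 0.36 0 0 0; 0.002 0 0.42 0 0 0; 0.002 0 0.472 0 0 0; 0.002 0 0.472 0 0 0; 0.002 0 0.472 0 0 0; 0.002 0 0.472 0 0 0; 0.002 0 0.472 0 0 0"

```text
time_s: 51.6
eef_pos: [0.5197, -0.4115, -0.0067]
tool_rot: [3.138, -0.003, -0.166]
contact_force: [-1.0, 0.4, 0.6]
gripper_width: 0.501
grasp_force: 0.0
```

>>> jog_arm --motion "0 0 0 0 0 0; 0 0 0 0 0 0; 0 0 0 0 0 0; 0 0 0 0 0 0; 0 0 0 0 0 0; 0 0 0 0 0 0; 0 0 0 0 0 0; 0 0 0 0 0 0; 0 0 0 0 0 0; 0 0 0 0 0 0" --fingers 1 --force 45

```text
time_s: 52.85
eef_pos: [0.5194, -0.4114, -0.0074]
tool_rot: [3.138, -0.002, -0.166]
contact_force: [-1.0, -1.5, 3.7]
gripper_width: 0.308
grasp_force: 45.0
```

>>> jog_arm --motion "0 0 -0.05 0 0 0; 0 0 -0.15 0 0 0; 0 0 -0.3 0 0 0; 0 0 -0.45 0 0 0; 0 0 -0.6 0 0 0; 0 0 -0.75 0 0 0; 0 0 -0.89 0 0 0; 0 0 -0.89 0 0 0; 0 0 -0.89 0 0 0; 0 0 -0.89 0 0 0"

```text
time_s: 54.1
eef_pos: [0.5186, -0.4097, 0.3469]
tool_rot: [3.14, -0.0, -0.166]
contact_force: [0.6, 0.9, -0.6]
gripper_width: 0.308
grasp_force: 45.0
```

>>> jog_arm --motion "-0.057 -0.986 0 0 0 0; -0.057 -0.986 0 0 0 0; -0.057 -0.986 0 0 0 0; -0.057 -0.986 0 0 0 0; -0.057 -0.986 0 0 0 0; -0.057 -0.986 0 0 0 0; -0.057 -0.986 0 0 0 0; -0.057 -0.986 0 0 0 0; -0.057 -0.986 0 0 0 0; -0.057 -0.986 0 0 0 0"

```text
time_s: 55.35
eef_pos: [0.5616, -0.0185, 0.3469]
tool_rot: [3.138, -0.002, -0.168]
contact_force: [0.2, -0.5, -0.7]
gripper_width: 0.31
grasp_force: 45.0
```

Run:
```python
from h import *
show();print(held())
C=cyls()
for c in C: print(c)
R=down(YM); plan([[(PT+[0,0,.250],R)]])
plan([[(C[0][2]*[1,1,0]+[0,0,.18],R)]],(PT+[0,0,.35],R))
```

```text
55.35 [ 0.56160703 -0.01847227  0.34693649] [ 3.13800586e+00 -1.79895319e-03 -1.67909936e-01] [ 0.24999275 -0.53770468 -0.7229667 ] 28.823501392930037 44.99751565977931 [-0.0761014  -0.12988428  1.44155093 -0.00386419  1.82846163  1.66162067]
('top', np.float64(0.041389023519273566), 'bot', np.float64(0.010214488917652642))
(array([407., 269.]), np.int32(87), array([ 0.46363985, -0.32749209,  0.03353691]))
-0.002 -0.001 0.243 0.001 -0.001 -0.001  x 1
-0.115 0.803 0.425 0 0 0  x 1
```

>>> jog_arm --motion "-0.002 -0.001 0.08 0 0 0; -0.002 -0.001 0.16 0 0 0; -0.002 -0.001 0.22 0 0 0; -0.002 -0.001 0.243 0 0 0; -0.002 -0.001 0.243 0 0 0; -0.002 -0.001 0.243 0 0 0; -0.002 -0.001 0.243 0 0 0; -0.002 -0.001 0.243 0 0 0; -0.002 -0.001 0.243 0 0 0; -0.002 -0.001 0.243 0 0 0"

```text
time_s: 56.7
eef_pos: [0.5611, -0.0171, 0.25]
tool_rot: [3.138, -0.002, -0.166]
contact_force: [-0.8, 0.8, -0.0]
gripper_width: 0.311
grasp_force: 45.0
```

>>> jog_arm --motion "0 0 0 0 0 0; 0 0 0 0 0 0; 0 0 0 0 0 0; 0 0 0 0 0 0; 0 0 0 0 0 0; 0 0 -0.12 0 0 0; 0 0 -0.25 0 0 0; 0 0 -0.25 0 0 0; 0 0 -0.25 0 0 0; 0 0 -0.25 0 0 0" --fingers 0.5

```text
time_s: 57.95
eef_pos: [0.5607, -0.0167, 0.3484]
tool_rot: [3.138, -0.0, -0.166]
contact_force: [-0.4, -0.5, -1.4]
gripper_width: 0.502
grasp_force: 0.0
```

>>> jog_arm --motion "-0.115 0.803 0 0 0 0; -0.115 0.803 0 0 0 0; -0.115 0.803 0 0 0 0; -0.115 0.803 0 0 0 0; -0.115 0.803 0 0 0 0; -0.115 0.803 0.425 0 0 0; -0.115 0.803 0.425 0 0 0; -0.115 0.803 0.425 0 0 0; -0.115 0.803 0.425 0 0 0; -0.115 0.803 0.425 0 0 0"

```text
time_s: 59.2
eef_pos: [0.4631, -0.3266, 0.1829]
tool_rot: [3.137, -0.004, -0.166]
contact_force: [1.0, 0.9, 1.3]
gripper_width: 0.5
grasp_force: 0.0
```

Run:
```python
from h import *
show();
R=down(YM); c=np.array([.4637,-.3275,0]); plan([[(c+[0,0,-.006],R)]])
p,d=grab('scene'); P=cloud('scene',d)
m=(P[...,2]>.024)&(P[...,2]<.05)&(P[...,0]>.42)&(P[...,0]<.63)&(P[...,1]>-.46)&(P[...,1]<-.3)
n,l,st,ce=cv2.connectedComponentsWithStats(m.astype('u1'))
for i in range(1,n):
    if st[i,4]>20: a=P[l==i]; a=a[a[:,2]>.030]; print(ce[i],len(a),(a.min(0)+a.max(0))/2)
plan([[(PT+[0,0,.35],R)]],(c+[0,0,.35],R))
```

```text
59.2 [ 0.46312666 -0.32664143  0.18288291] [ 3.13748648 -0.00359385 -0.1662001 ] [0.98534066 0.92855694 1.31177559] 46.527406931840815 0.0 [-0.65817285 -0.12080069  1.69629763 -0.00192168  1.5609885   1.07884489]
0 0 0.472 0.001 -0.001 -0.001  x 1
[201.92125984 294.24409449] 111 [ 0.4644893  -0.3327288   0.03484094]
0.114 -0.803 0 0 0 0  x 1
```

>>> jog_arm --motion "0 0 0.1 0 0 0; 0 0 0.2 0 0 0; 0 0 0.28 0 0 0; 0 0 0.36 0 0 0; 0 0 0.42 0 0 0; 0 0 0.47 0 0 0; 0 0 0.47 0 0 0; 0 0 0.47 0 0 0; 0 0 0.47 0 0 0; 0 0 0.47 0 0 0"

```text
time_s: 60.5
eef_pos: [0.4633, -0.3274, -0.0064]
tool_rot: [3.138, -0.003, -0.166]
contact_force: [0.3, 0.7, 1.1]
gripper_width: 0.501
grasp_force: 0.0
```

>>> jog_arm --motion "0 0 0 0 0 0; 0 0 0 0 0 0; 0 0 0 0 0 0; 0 0 0 0 0 0; 0 0 0 0 0 0; 0 0 0 0 0 0; 0 0 0 0 0 0; 0 0 0 0 0 0; 0 0 0 0 0 0; 0 0 0 0 0 0" --fingers 1 --force 45

```text
time_s: 61.75
eef_pos: [0.463, -0.3273, -0.0069]
tool_rot: [3.138, -0.002, -0.166]
contact_force: [-0.9, -1.2, 5.4]
gripper_width: 0.309
grasp_force: 45.0
```

>>> jog_arm --motion "0 0 -0.05 0 0 0; 0 0 -0.15 0 0 0; 0 0 -0.3 0 0 0; 0 0 -0.45 0 0 0; 0 0 -0.6 0 0 0; 0 0 -0.75 0 0 0; 0 0 -0.89 0 0 0; 0 0 -0.89 0 0 0; 0 0 -0.89 0 0 0; 0 0 -0.89 0 0 0"

```text
time_s: 63.0
eef_pos: [0.4621, -0.3256, 0.3475]
tool_rot: [3.139, -0.0, -0.166]
contact_force: [-0.5, -0.6, -0.2]
gripper_width: 0.309
grasp_force: 45.0
```

>>> jog_arm --motion "0.114 -0.803 0 0 0 0; 0.114 -0.803 0 0 0 0; 0.114 -0.803 0 0 0 0; 0.114 -0.803 0 0 0 0; 0.114 -0.803 0 0 0 0; 0.114 -0.803 0 0 0 0; 0.114 -0.803 0 0 0 0; 0.114 -0.803 0 0 0 0; 0.114 -0.803 0 0 0 0; 0.114 -0.803 0 0 0 0"

```text
time_s: 64.25
eef_pos: [0.5604, -0.0174, 0.348]
tool_rot: [3.138, -0.002, -0.168]
contact_force: [-0.8, 0.0, 0.1]
gripper_width: 0.31
grasp_force: 45.0
```

Run:
```python
from h import *
show();print(held())
R=down(YM); plan([[(PT+[0,0,.250],R)]])
```

```text
64.25 [ 0.56040318 -0.01743453  0.34801761] [ 3.13818358e+00 -2.34222084e-03 -1.67509545e-01] [-0.75711868  0.04601068  0.14874027] 28.793923818384066 44.99777827877551 [-0.07449025 -0.13264335  1.44229994 -0.00373664  1.82991889  1.66285852]
('top', np.float64(0.0407605697203145), 'bot', np.float64(0.01089327605758944))
0.001 0.001 0.245 0.001 -0.001 -0.001  x 1
```

>>> jog_arm --motion "0.001 0.001 0.08 0 0 0; 0.001 0.001 0.16 0 0 0; 0.001 0.001 0.22 0 0 0; 0.001 0.001 0.245 0 0 0; 0.001 0.001 0.245 0 0 0; 0.001 0.001 0.245 0 0 0; 0.001 0.001 0.245 0 0 0; 0.001 0.001 0.245 0 0 0; 0.001 0.001 0.245 0 0 0; 0.001 0.001 0.245 0 0 0"

```text
time_s: 65.55
eef_pos: [0.561, -0.0175, 0.25]
tool_rot: [3.138, -0.002, -0.166]
contact_force: [-0.4, -0.2, -0.2]
gripper_width: 0.307
grasp_force: 45.0
```

>>> jog_arm --motion "0 0 0 0 0 0; 0 0 0 0 0 0; 0 0 0 0 0 0; 0 0 0 0 0 0; 0 0 0 0 0 0; 0 0 -0.12 0 0 0; 0 0 -0.3 0 0 0; -0.1 0.3 -0.3 0 0 0; -0.1 0.3 -0.3 0 0 0; -0.1 0.3 -0.3 0 0 0" --fingers 0.4

```text
time_s: 66.8
eef_pos: [0.5002, -0.1314, 0.3712]
tool_rot: [3.138, -0.004, -0.17]
contact_force: [1.0, -0.4, 0.3]
gripper_width: 0.598
grasp_force: 0.0
```

```bash
cat >> h.py <<'E'
def cap():
    p,d=grab('top'); P=cloud('top',d); ROI=(slice(215,300),slice(90,210))
    q=P[ROI]; k=d[ROI]>0
    b=q[k&(q[...,2]>.056)&(q[...,2]<.08)]; bc=(b.min(0)+b.max(0))/2
    c=q[k&(q[...,2]>.030)&(q[...,2]<.045)]; c=c[np.hypot(*(c-bc)[:,:2].T)<.05]
    h=np.hypot(*(q-bc)[...,:2].transpose(2,0,1)); a=q[k&(h>.052)&(h<.095)&(q[...,2]>.012)&(q[...,2]<.06)]-bc
    th=np.arctan2(a[:,1],a[:,0]); two=np.angle(np.exp(2j*th).mean())/2
    return 'boss',len(b),bc,b.mean(0),'cup',(c.min(0)+c.max(0))/2,c.max(0)-c.min(0),'arms',len(a),two,a[:,2].mean()
E
python3 - <<'E'
from h import *
show();print(cap()); print(cyls()); print(tilt('scene'))
p,d,P=load('scene')
q=P; m=(abs(q[...,0]-.5)<.07)&(abs(q[...,1]-.37)<.07)&(q[...,2]>.055)&(q[...,2]<.08); a=q[m]; print('scene boss',len(a),(a.min(0)+a.max(0))/2,a[:,2].max())
p,d,P=load('top'); cv2.imwrite('pics/t10.png',cv2.resize(p[190:290,90:390],(780,260),interpolation=cv2.INTER_CUBIC)[:,:,::-1])
E
```

```text
66.8 [ 0.50016234 -0.13138072  0.37117648] [ 3.13754919 -0.00360881 -0.17030895] [ 0.96574221 -0.37068105  0.30138618] 55.61598584423368 0.0 [-0.30397291 -0.22006944  1.4808533  -0.00369814  1.87669135  1.43601871]
('boss', 117, array([0.50216591, 0.37817935, 0.06515403]), array([0.50270656, 0.37866745, 0.06515153]), 'cup', array([0.50243992, 0.38013696, 0.03694686]), array([0.076386  , 0.07965481, 0.01386732]), 'arms', 149, np.float64(-1.0412797816306663), np.float64(-0.04432144605857872))
[]
(333, array([-0.0020267 , -0.00231996,  0.12389107]), array([0.06388149, 0.06230357, 0.01754972]), 'plane tilt', np.float64(-0.008057572722965475), 'centre ang', np.float64(-0.01583357087529343), np.float64(0.12644966609173935))
scene boss 97 [0.50350879 0.37530981 0.0628055 ] 0.0704262186629191
```

View pics/t10.png

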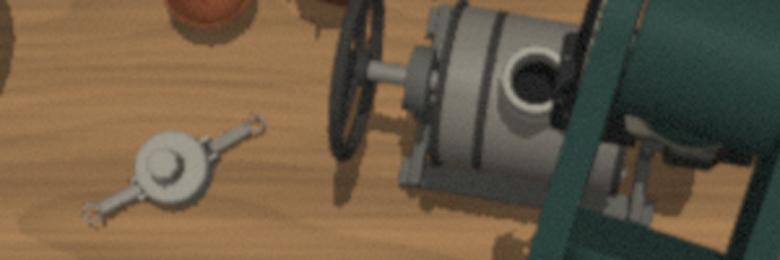

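Run:
```python
from h import *
c=np.array([.5025,.379,0]); 
plan([[((.47,.12,.37),down(.97))],[(c+[0,0,.25],down(2.09))],[(c+[0,0,.018],down(2.09))]])
```

```text
-0.181 -0.599 -0.002 0.001 0 -0.362  x 1
0.58 -0.299 0.3 0 0 -0.357  x 1
0 0 0.58 0 0 0  x 1
```

>>> jog_arm --motion "-0.181 -0.599 -0.002 0 0 -0.362; -0.181 -0.599 -0.002 0 0 -0.362; -0.181 -0.599 -0.002 0 0 -0.362; -0.181 -0.599 -0.002 0 0 -0.362; -0.181 -0.599 -0.002 0 0 -0.362; -0.181 -0.599 -0.002 0 0 -0.362; -0.181 -0.599 -0.002 0 0 -0.362; -0.181 -0.599 -0.002 0 0 -0.362; -0.181 -0.599 -0.002 0 0 -0.362; -0.181 -0.599 -0.002 0 0 -0.362"

```text
time_s: 68.2
eef_pos: [0.4698, 0.1195, 0.3701]
tool_rot: [3.138, 0.002, 0.969]
contact_force: [0.1, 0.4, 0.1]
gripper_width: 0.601
grasp_force: 0.0
```

>>> jog_arm --motion "0.58 -0.299 0 0 0 -0.357; 0.58 -0.299 0 0 0 -0.357; 0.58 -0.299 0 0 0 -0.357; 0.58 -0.299 0 0 0 -0.357; 0.58 -0.299 0.3 0 0 -0.357; 0.58 -0.299 0.3 0 0 -0.357; 0.58 -0.299 0.3 0 0 -0.357; 0.58 -0.299 0.3 0 0 -0.357; 0.58 -0.299 0.3 0 0 -0.357; 0.58 -0.299 0.3 0 0 -0.357"

```text
time_s: 69.45
eef_pos: [0.5027, 0.3781, 0.2511]
tool_rot: [3.14, 0.004, 2.091]
contact_force: [-0.7, -1.1, -0.7]
gripper_width: 0.599
grasp_force: 0.0
```

Run:
```python
from h import *
show()
p,d=grab('scene');P=cloud('scene',d)
q=P; m=(abs(q[...,0]-.5)<.07)&(abs(q[...,1]-.37)<.07)&(q[...,2]>.055)&(q[...,2]<.08); a=q[m]; print('scene boss',len(a),(a.min(0)+a.max(0))/2,a[:,2].max())
c=np.array([.5025,.379,0]); plan([[(c+[0,0,.1],down(2.09)),(c+[0,0,.018],down(2.09))]])
```

```text
69.45 [0.50268417 0.37814335 0.25110152] [3.13965094 0.00381741 2.09080654] [-0.66533192 -1.05434528 -0.69221258] 55.7150920062491 0.0 [ 0.60645332  0.00593362  1.46545394 -0.00398986  1.66859942  0.08604661]
scene boss 97 [0.50220635 0.37349723 0.06333886] 0.07164674167433772
0.003 0 0.377 0 0.001 0; 0.004 0 0.582 0 0.001 0  x 2
```

>>> jog_arm --motion "0.003 0 0.1 0 0 0; 0.003 0 0.2 0 0 0; 0.003 0 0.3 0 0 0; 0.003 0 0.4 0 0 0; 0.003 0 0.47 0 0 0; 0.003 0 0.53 0 0 0; 0.003 0 0.58 0 0 0; 0.003 0 0.58 0 0 0; 0.003 0 0.58 0 0 0; 0.003 0 0.58 0 0 0"

```text
time_s: 70.75
eef_pos: [0.5025, 0.3786, 0.0184]
tool_rot: [3.14, 0.004, 2.092]
contact_force: [-0.3, -0.2, -0.0]
gripper_width: 0.6
grasp_force: 0.0
```

>>> jog_arm --motion "0 0 0 0 0 0; 0 0 0 0 0 0; 0 0 0 0 0 0; 0 0 0 0 0 0; 0 0 0 0 0 0; 0 0 0 0 0 0; 0 0 0 0 0 0; 0 0 0 0 0 0; 0 0 0 0 0 0; 0 0 0 0 0 0" --fingers 1 --force 55

```text
time_s: 72.0
eef_pos: [0.502, 0.3783, 0.0173]
tool_rot: [-3.141, 0.004, 2.092]
contact_force: [-0.5, -0.4, 4.9]
gripper_width: 0.344
grasp_force: 55.0
```

>>> jog_arm --motion "0 0 -0.03 0 0 0; 0 0 -0.1 0 0 0; 0 0 -0.2 0 0 0; 0 0 -0.3 0 0 0; 0 0 -0.4 0 0 0; 0 0 -0.5 0 0 0; 0 0 -0.6 0 0 0; 0 0 -0.7 0 0 0; 0 0 -0.8 0 0 0; 0 0 -0.9 0 0 0"

```text
time_s: 73.25
eef_pos: [0.5011, 0.3794, 0.3785]
tool_rot: [-3.141, 0.004, 2.092]
contact_force: [-0.5, 0.6, -4.4]
gripper_width: 0.347
grasp_force: 55.0
```

Run:
```python
from h import *
show()
R=down(YM+np.pi)
plan([[((.55,.18,.385),down(2.6))],[(PT+[0,0,.36],R)]])
p,d=grab('scene');cv2.imwrite('pics/s11.png',cv2.resize(p[0:300,250:550],(600,600))[:,:,::-1])
```

```text
73.25 [0.50109281 0.37941584 0.37845283] [-3.14057562  0.00407354  2.09249903] [-0.53662836  0.56857926 -4.41062679] 32.26968570188309 54.99793589115143 [ 0.60956125  0.02675734  1.23994332 -0.00416121  1.87626007  0.0866119 ]
-0.493 -0.142 -0.014 -0.001 0.001 -0.162  x 1
-0.279 -0.41 0.062 0 0 -0.121  x 1
```

View pics/s11.png

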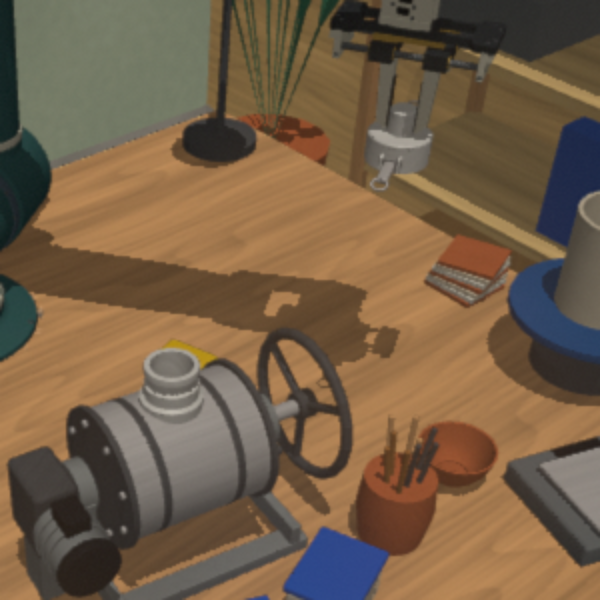

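>>> jog_arm --motion "-0.493 -0.142 -0.014 0 0 -0.162; -0.493 -0.142 -0.014 0 0 -0.162; -0.493 -0.142 -0.014 0 0 -0.162; -0.493 -0.142 -0.014 0 0 -0.162; -0.493 -0.142 -0.014 0 0 -0.162; -0.493 -0.142 -0.014 0 0 -0.162; -0.493 -0.142 -0.014 0 0 -0.162; -0.493 -0.142 -0.014 0 0 -0.162; -0.493 -0.142 -0.014 0 0 -0.162; -0.493 -0.142 -0.014 0 0 -0.162"

```text
time_s: 74.55
eef_pos: [0.5504, 0.1805, 0.3836]
tool_rot: [-3.139, 0.003, 2.602]
contact_force: [0.5, 0.0, -4.4]
gripper_width: 0.343
grasp_force: 55.0
```

>>> jog_arm --motion "-0.279 -0.41 0 0 0 -0.121; -0.279 -0.41 0 0 0 -0.121; -0.279 -0.41 0 0 0 -0.121; -0.279 -0.41 0 0 0 -0.121; -0.279 -0.41 0 0 0 -0.121; -0.279 -0.41 0.03 0 0 -0.121; -0.279 -0.41 0.062 0 0 -0.121; -0.279 -0.41 0.062 0 0 -0.121; -0.279 -0.41 0.062 0 0 -0.121; -0.279 -0.41 0.062 0 0 -0.121"

```text
time_s: 75.8
eef_pos: [0.5619, -0.0176, 0.36]
tool_rot: [-3.138, 0.003, 2.982]
contact_force: [0.1, -0.7, -4.3]
gripper_width: 0.346
grasp_force: 55.0
```

Run:
```python
from h import *
show(); 
R=down(YM+np.pi); plan([[(PT+[0,0,.30],R),(PT+[0,0,.257],R)]])
p,d=grab('top');P=cloud('top',d); e=cur()[0]; rel=P-e
for n in('scene','top'):
    if n=='scene': p,d=grab(n);P=cloud(n,d); rel=P-e
    m=(np.hypot(rel[...,0],rel[...,1])<.06)&(rel[...,2]<.022)&(rel[...,2]>-.025)&(d>0)
    a=rel[m]; print(n,len(a),a.min(0) if len(a) else'',a.max(0) if len(a) else'')
    # circle fit radius .039 for side points
    from scipy.optimize import least_squares
    a=a[a[:,2]<.012]; a=a[np.hypot(a[:,0],a[:,1])<.046]
    if len(a)>20: print(least_squares(lambda s:np.hypot(a[:,0]-s[0],a[:,1]-s[1])-.039,[0,0],loss='soft_l1',f_scale=.002).x,len(a))
p,d,P=load('scene');cv2.imwrite('pics/s12.png',cv2.resize(p[100:280,270:450],(600,600))[:,:,::-1])
```

```text
75.8 [ 0.56193119 -0.01757887  0.35996037] [-3.13821426e+00  2.72962779e-03  2.98183406e+00] [ 0.06272437 -0.70438453 -4.33108739] 32.220220125979296 54.9981290102005 [-0.07455188 -0.12600946  1.41702302 -0.00374142  1.84814504 -1.4866138 ]
0.003 -0.001 0.15 -0.001 0.001 0.001; 0.003 -0.001 0.257 -0.001 0.001 0.001  x 2
scene 889 [-0.05931559 -0.0416481  -0.01835175] [0.05822059 0.0352974  0.02195569]
[ 0.00106929 -0.00054018] 371
top 889 [-0.05931559 -0.0416481  -0.01835175] [0.05822059 0.0352974  0.02195569]
[ 0.00106929 -0.00054018] 371
```

View pics/s12.png

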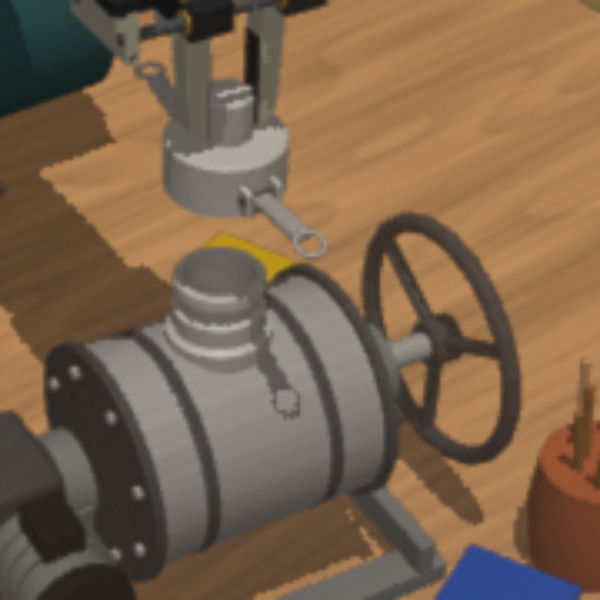

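Run:
```python
from h import *
from scipy.optimize import least_squares
p,d,P=load('scene'); rel=P-PT
for lo,hi in((.257,.268),(.23,.266)):
    h=np.hypot(rel[...,0],rel[...,1]); m=(h>.022)&(h<.04)&(P[...,2]>lo)&(P[...,2]<hi)&(d>0); a=rel[m]
    # outer only: camera-facing side
    c=robot.calibration('scene'); cam=-np.array(c['R']).T@c['t']; v=(cam-PT)[:2]; v/=np.hypot(*v)
    a=a[(a[:,:2]@v)>0.005]
    print(len(a),least_squares(lambda s:np.hypot(a[:,0]-s[0],a[:,1]-s[1])-.031,[0,0],loss='soft_l1',f_scale=.002).x)
e=np.array([.5619,-.0176,.36]); r2=P-e; a=r2[(np.hypot(r2[...,0],r2[...,1])<.046)&(r2[...,2]<.012)&(r2[...,2]>-.016)&(d>0)]; a=a[(a[:,:2]@v)>.005]
print(len(a),least_squares(lambda s:np.hypot(a[:,0]-s[0],a[:,1]-s[1])-.039,[0,0],loss='soft_l1',f_scale=.002).x)
```

```text
103 [-0.00225731 -0.00043241]
349 [-0.00200938 -0.00025914]
363 [ 0.00114701 -0.00060222]
```

Run:
```python
from h import *
R=down(YM+np.pi); T=np.array([.5595,-.0187,0]); plan([[(T+[0,0,z],R) for z in(.30,.29,.284,.28,.276,.272)]])
```

```text
0.006 -0.003 0.15 -0.001 0.001 0.001; 0.006 -0.003 0.175 -0.001 0.001 0.001; 0.006 -0.003 0.19 -0.001 0.001 0.001; 0.006 -0.003 0.2 -0.001 0.001 0.001; 0.006 -0.003 0.21 -0.001 0.001 0.001; 0.006 -0.003 0.22 -0.001 0.001 0.001  x 6
```

>>> jog_arm --motion "0.006 -0.003 0.05 0 0 0; 0.006 -0.003 0.1 0 0 0; 0.006 -0.003 0.14 0 0 0; 0.006 -0.003 0.16 0 0 0; 0.006 -0.003 0.175 0 0 0; 0.006 -0.003 0.18 0 0 0; 0.006 -0.003 0.185 0 0 0; 0.006 -0.003 0.19 0 0 0; 0.006 -0.003 0.19 0 0 0; 0.006 -0.003 0.19 0 0 0"

```text
time_s: 77.15
eef_pos: [0.5594, -0.0188, 0.2837]
tool_rot: [-3.138, 0.002, 2.982]
contact_force: [-0.5, -0.0, -4.8]
gripper_width: 0.346
grasp_force: 55.0
```

>>> jog_arm --motion "0 0 0.006 0 0 0; 0 0 0.012 0 0 0; 0 0 0.018 0 0 0; 0 0 0.024 0 0 0; 0 0 0.03 0 0 0; 0 0 0.036 0 0 0; 0 0 0.042 0 0 0; 0 0 0.048 0 0 0; 0 0 0.052 0 0 0; 0 0 0.052 0 0 0"

```text
time_s: 78.4
eef_pos: [0.5594, -0.0189, 0.2626]
tool_rot: [-3.138, 0.002, 2.982]
contact_force: [-0.3, 0.4, -4.2]
gripper_width: 0.347
grasp_force: 55.0
```

>>> jog_arm --motion "0 0 0.003 0 0 0; 0 0 0.006 0 0 0; 0 0 0.009 0 0 0; 0 0 0.012 0 0 0; 0 0 0.014 0 0 0; 0 0 0.016 0 0 0; 0 0 0.017 0 0 0; 0 0 0.018 0 0 0; 0 0 0.018 0 0 0; 0 0 0.018 0 0 0"

```text
time_s: 79.65
eef_pos: [0.5594, -0.0189, 0.2575]
tool_rot: [-3.138, 0.004, 2.982]
contact_force: [-7.9, -0.4, 10.8]
gripper_width: 0.343
grasp_force: 55.0
```

>>> jog_arm --motion "0 0 0 0 0 0; 0 0 0 0 0 0; 0 0 0 0 0 0; 0 0 0 0 0 0; 0 0 0 0 0 0; 0 0 0 0 0 0; 0 0 -0.05 0 0 0; 0 0 -0.12 0 0 0; 0 0 -0.25 0 0 0; 0 0 -0.35 0 0 0" --fingers 0.4

```text
time_s: 80.9
eef_pos: [0.559, -0.0184, 0.3993]
tool_rot: [-3.138, 0.005, 2.982]
contact_force: [0.9, -0.3, -0.4]
gripper_width: 0.598
grasp_force: 0.0
```

>>> jog_arm --motion "0.5 0 -0.1 0 0 0; 0.5 0 -0.1 0 0 0; 0.5 0 -0.1 0 0 0; 0.5 0 -0.1 0 0 0; 0.5 0 -0.1 0 0 0; 0.5 0 -0.1 0 0 0; 0.5 0 -0.1 0 0 0; 0.5 0 -0.1 0 0 0; 0.5 0 -0.1 0 0 0; 0.5 0 -0.1 0 0 0" --fingers 1

```text
time_s: 82.15
eef_pos: [0.3618, 0.0136, 0.435]
tool_rot: [-3.138, 0.002, 2.982]
contact_force: [0.4, -0.4, 0.5]
gripper_width: 0.007
grasp_force: 0.0
```

Run:
```python
from h import *
show()
for n in('top','scene'):
    p,d=grab(n);P=cloud(n,d); rel=P-D; a=np.stack([rel@xm,rel@ym,rel[...,2]+.14],-1)
    k=(np.hypot(a[...,0],a[...,1])<.12)&(d>0)
    b=a[k&(a[...,2]>.297)&(a[...,2]<.33)&(np.hypot(a[...,0],a[...,1])<.03)]; print(n,'boss',len(b),(b.min(0)+b.max(0))/2,np.median(b[:,2]))
    c=a[k&(a[...,2]>.268)&(a[...,2]<.284)&(np.hypot(a[...,0],a[...,1])<.036)];print('cup top',len(c),np.median(c[:,2]),np.c_[np.linalg.lstsq(np.c_[c[:,:2],np.ones(len(c))],c[:,2],rcond=None)[0]].T)
    h=np.hypot(a[...,0],a[...,1]); r=a[k&(h>.055)&(h<.105)&(a[...,2]>.235)&(a[...,2]<.31)]
    for s in(1,-1):
        q=r[r[:,0]*s>0]
        if len(q): print('arm',s,len(q),q.mean(0),q[np.argmax(np.hypot(q[:,0],q[:,1]))], np.polyfit(q[:,0],q[:,1],1))
p,d,P=load('scene');cv2.imwrite('pics/s13.png',cv2.resize(p[100:280,270:450],(600,600))[:,:,::-1])
```

```text
82.15 [0.36182669 0.01357859 0.43503422] [-3.13815589e+00  1.92779499e-03  2.98153983e+00] [ 0.40594089 -0.42962     0.52994106] 0.639459299564141 0.0 [-0.02966504 -0.50861941  1.58502146 -0.0041526   2.06372242 -1.44237296]
top boss 157 [-0.0033697   0.000497    0.30509335] 0.30553783914040594
cup top 555 0.27559034134078153 [[ 1.20792494e-02 -1.95728890e-04  2.75717868e-01]]
arm 1 101 [0.07750221 0.00156457 0.25913694] [0.10480055 0.00134412 0.25743888] [-0.01271004  0.00254962]
arm -1 109 [-0.07791841 -0.00033881  0.26272333] [-0.10400991  0.00865952  0.26603634] [-0.00774951 -0.00094264]
scene boss 150 [-0.00128438 -0.00164012  0.30321277] 0.3050260641014009
cup top 394 0.27615839373952616 [[-0.01403382 -0.00968296  0.27638733]]
arm 1 106 [ 0.07858476 -0.00213368  0.25894844] [ 0.10415101 -0.00546876  0.257991  ] [ 0.02254898 -0.00390569]
arm -1 92 [-0.07767097 -0.00460187  0.26371329] [-0.10285687 -0.01120838  0.26598533] [-0.01939855 -0.00610857]
```

View pics/s13.png

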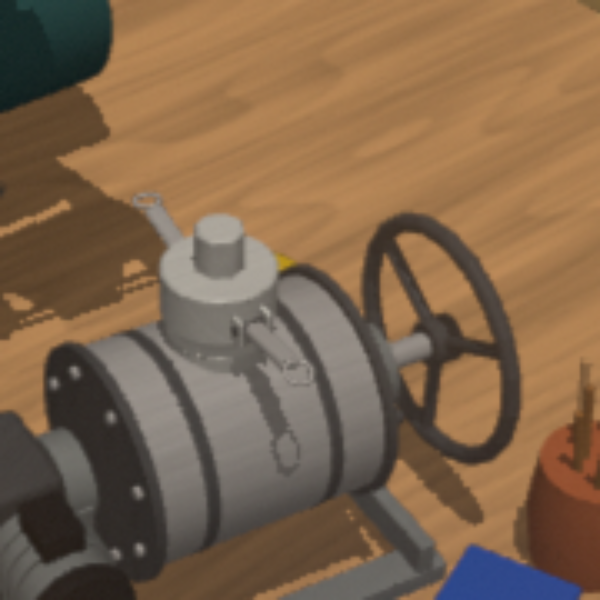

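```bash
cat >> h.py <<'E'
zz=np.array([0,0,1.])
def cam(s,alpha,gap=0,t=.52,rho=.036):
    a=np.radians(alpha); u=np.cos(a)*s*xm+np.sin(a)*zz; n=-np.sin(a)*s*xm+np.cos(a)*zz
    piv=D-.003*xm-.001*ym+.042*s*xm+(.254-.14)*zz
    tip=piv+rho*u+(.0035+.0075*abs(np.sin(a+t))+gap)*n
    R=Ro.from_rotvec(ym*s*t)*down(YM+np.pi)
    return tip+.023*R.apply([0,0,1]),R
E
python3 - <<'E'
from h import *
pre=cam(-1,22,.06); print(pre[0])
plan([[pre],[cam(-1,22,.02)]])
A=np.linspace(22,-73,20)
plan([[cam(-1,x) for x in A[:10]],[cam(-1,x) for x in A[10:]]],cam(-1,22,.02))
E
```

```text
[ 0.52244506 -0.01264723  0.31186769]
-0.406 0 0.309 -0.001 -0.165 0.001  x 1
0.079 0 0.062 0 0 0  x 1
0.039 0 0.031 0 0 0; 0.047 0 0.035 0 0 0; 0.055 0 0.04 0 0 0; 0.062 0 0.046 0 0 0; 0.069 0 0.053 0 0 0; 0.075 0 0.06 0 0 0; 0.08 0 0.068 0 0 0; 0.084 0 0.077 0 0 0; 0.088 0 0.085 0 0 0; 0.09 0 0.095 0 0 0  x 10
0.002 0 0.009 0 0 0; 0.002 0 0.017 0 0 0; 0.003 0 0.023 0 0 0; 0.003 0 0.029 0 0 0; 0.002 0 0.036 0 0 0; 0.001 0 0.042 0 0 0; 0 0 0.049 0 0 0; -0.002 0 0.055 0 0 0; -0.005 0 0.061 0 0 0; -0.008 0 0.067 0 0 0  x 10
```

>>> jog_arm --motion "-0.406 0 0.309 0 -0.165 0; -0.406 0 0.309 0 -0.165 0; -0.406 0 0.309 0 -0.165 0; -0.406 0 0.309 0 -0.165 0; -0.406 0 0.309 0 -0.165 0; -0.406 0 0.309 0 -0.165 0; -0.406 0 0.309 0 -0.165 0; -0.406 0 0.309 0 -0.165 0; -0.406 0 0.309 0 -0.165 0; -0.406 0 0.309 0 -0.165 0"

```text
time_s: 83.5
eef_pos: [0.5222, -0.0127, 0.3119]
tool_rot: [-3.138, 0.52, 2.984]
contact_force: [-0.5, 0.7, 0.5]
gripper_width: 0.006
grasp_force: 0.0
```

Run:
```python
from h import *
show()
plan([[cam(-1,22,.02)]])
p,d=grab('scene');cv2.imwrite('pics/s14.png',cv2.resize(p[60:280,230:450],(600,600))[:,:,::-1])
P=cloud('scene',d); e,R=cur(); L=R.inv().apply((P-e).reshape(-1,3)); L=L[(abs(L[:,0])<.03)&(abs(L[:,1])<.03)&(L[:,2]>-.07)&(L[:,2]<-.01)]
print(len(L),L.min(0),L.max(0),np.percentile(L[:,2],[90,98]))
```

```text
83.5 [ 0.52219318 -0.01274289  0.31193867] [-3.13764427  0.52049318  2.9835252 ] [-0.5154103   0.67836102  0.52333141] 0.5752394263648845 0.0 [-0.03149537 -0.59955745  1.91438607 -0.06906884  1.3107571  -1.44302737]
0.078 0.001 0.062 -0.001 0 0.001  x 1
328 [-0.01581892 -0.01901832 -0.06974224] [ 0.00873658  0.01682616 -0.02407089] [-0.03077923 -0.02581434]
```

View pics/s14.png

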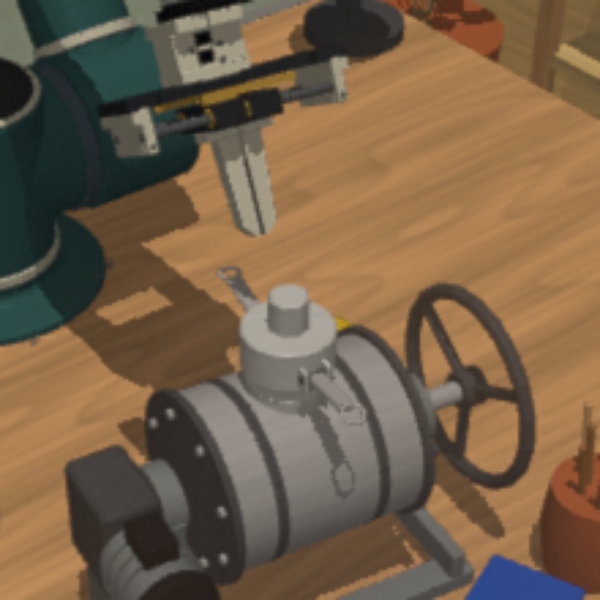

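>>> jog_arm --motion "0.02 0 0.015 0 0 0; 0.04 0 0.03 0 0 0; 0.06 0 0.05 0 0 0; 0.078 0 0.062 0 0 0; 0.078 0 0.062 0 0 0; 0.078 0 0.062 0 0 0; 0.078 0 0.062 0 0 0; 0.078 0 0.062 0 0 0; 0.078 0 0.062 0 0 0; 0.078 0 0.062 0 0 0"

```text
time_s: 84.8
eef_pos: [0.5077, -0.0105, 0.2748]
tool_rot: [-3.138, 0.52, 2.984]
contact_force: [0.7, -0.6, -0.8]
gripper_width: 0.005
grasp_force: 0.0
```

>>> jog_arm --motion "0.039 0 0.031 0 0 0; 0.047 0 0.035 0 0 0; 0.055 0 0.04 0 0 0; 0.062 0 0.046 0 0 0; 0.069 0 0.053 0 0 0; 0.075 0 0.06 0 0 0; 0.08 0 0.068 0 0 0; 0.084 0 0.077 0 0 0; 0.088 0 0.085 0 0 0; 0.09 0 0.095 0 0 0"

```text
time_s: 86.05
eef_pos: [0.4955, -0.0087, 0.2236]
tool_rot: [-3.138, 0.52, 2.984]
contact_force: [0.4, 0.5, 1.8]
gripper_width: 0.007
grasp_force: 1.1
```

>>> jog_arm --motion "0.002 0 0.009 0 0 0; 0.002 0 0.017 0 0 0; 0.003 0 0.023 0 0 0; 0.003 0 0.029 0 0 0; 0.002 0 0.036 0 0 0; 0.001 0 0.042 0 0 0; 0 0 0.049 0 0 0; -0.002 0 0.055 0 0 0; -0.005 0 0.061 0 0 0; -0.005 0 0.061 0 0 0"

```text
time_s: 87.3
eef_pos: [0.5093, -0.011, 0.2036]
tool_rot: [-3.138, 0.52, 2.983]
contact_force: [-3.0, 2.0, 1.5]
gripper_width: 0.008
grasp_force: 1.6
```

Run:
```python
from h import *
show(); print(cam(-1,-68)[0],cam(-1,-76)[0])
plan([[cam(-1,-73),cam(-1,-78)]])
```

```text
87.3 [ 0.50926145 -0.01102131  0.2036212 ] [-3.1376779   0.52028276  2.98347987] [-2.99872987  1.98377299  1.54502563] 0.7570589591670663 1.6308257589116693 [-0.02775753 -0.64643627  2.11458301 -0.07484196  1.15830449 -1.42745141]
[ 0.50897397 -0.01043617  0.20371158] [ 0.51259994 -0.01103132  0.20126717]
-0.002 0.001 0.006 -0.001 0 0.001; -0.006 0.001 0.012 -0.001 0 0.001  x 2
```

>>> jog_arm --motion "-0.002 0 0.006 0 0 0; -0.006 0 0.01 0 0 0; -0.01 0 0.013 0 0 0; -0.014 0 0.015 0 0 0; -0.014 0 0.015 0 0 0; -0.014 0 0.015 0 0 0; -0.014 0 0.015 0 0 0; -0.014 0 0.015 0 0 0; -0.014 0 0.015 0 0 0; -0.014 0 0.015 0 0 0"

```text
time_s: 88.55
eef_pos: [0.5157, -0.0122, 0.1997]
tool_rot: [-3.137, 0.516, 2.984]
contact_force: [-16.5, 1.7, 1.6]
gripper_width: 0.007
grasp_force: 7.8
```

```bash
cat >> h.py <<'E'
def arms(n='scene'):
    p,d=grab(n);P=cloud(n,d); rel=P-D; a=np.stack([rel@xm,rel@ym,rel[...,2]+.14],-1)
    for s in(1,-1):
        q=a[(abs(a[...,1])<.014)&(a[...,0]*s>.042)&(a[...,0]*s<.115)&(a[...,2]>.19)&(a[...,2]<.3)&(d>0)]
        q=q[np.hypot(q[:,0],q[:,2]-.14)>.088]
        print(n,s,len(q),q.min(0) if len(q) else'',q.max(0) if len(q) else'')
E
python3 - <<'E'
from h import *
show()
R=cam(-1,0)[1]
plan([[(cur()[0]-.1*xm+[0,0,.02],R)]])
E
```

```text
88.55 [ 0.51571915 -0.01221324  0.19972876] [-3.13718151  0.51607564  2.98358036] [-16.48996397   1.65000031   1.56354494] 0.648110936216501 7.828223505894982 [-0.03062931 -0.6249756   2.10762843 -0.07361156  1.14785389 -1.42956686]
0.193 0 -0.167 -0.001 -0.001 0.001  x 1
```

>>> jog_arm --motion "0.05 0 -0.03 0 0 0; 0.15 0 -0.1 0 0 0; 0.193 0 -0.167 0 0 0; 0.193 0 -0.35 0 0 0; 0.193 0 -0.5 0 0 0; 0.193 0 -0.5 0 0 0; 0.193 0 -0.5 0 0 0; 0.193 0 -0.5 0 0 0; 0.193 0 -0.5 0 0 0; 0.193 0 -0.5 0 0 0"

```text
time_s: 89.8
eef_pos: [0.4, 0.0248, 0.351]
tool_rot: [-3.123, 0.481, 2.983]
contact_force: [0.1, 0.8, -0.6]
gripper_width: 0.007
grasp_force: 0.0
```

Run:
```python
from h import *
show(); arms('scene'); arms('top'); print(tilt('scene')[:3])
p,d=grab('scene');cv2.imwrite('pics/s15.png',cv2.resize(p[150:270,280:400],(600,600),interpolation=cv2.INTER_CUBIC)[:,:,::-1])
plan([[(D+.03*xm+[0,0,.34],down(YM+np.pi))],[cam(1,22,.08)]])
```

```text
89.8 [0.40003984 0.02481378 0.3510073 ] [-3.12316226  0.48111404  2.98281157] [ 0.14083758  0.75844895 -0.62557767] 0.6251764698680883 0.0 [ 0.11469242 -0.8291402   1.95670232 -0.14321802  1.5529601  -1.32390702]
scene 1 162 [ 0.04216986 -0.01342077  0.24718871] [0.10432472 0.01181048 0.26621693]
scene -1 1 [-0.06515498 -0.01362539  0.19969173] [-0.06515498 -0.01362539  0.19969173]
top 1 133 [ 0.04214946 -0.00931134  0.25170233] [0.10419735 0.01373515 0.26621954]
top -1 100 [-0.0656967  -0.01288117  0.20425885] [-0.04256901  0.0119513   0.27570972]
(727, array([9.18688440e-03, 3.33390094e-05, 1.32322138e-01]), array([0.10158246, 0.07172389, 0.03461513]))
-0.587 -0.044 -0.054 -0.005 0.153 0  x 1
0.006 -0.003 0.374 0 0.166 0  x 1
```

View pics/s15.png

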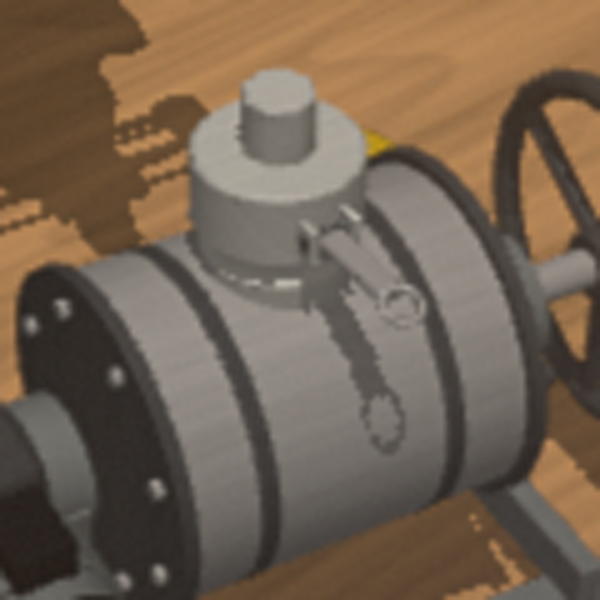

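>>> jog_arm --motion "-0.587 -0.044 -0.054 0 0.153 0; -0.587 -0.044 -0.054 0 0.153 0; -0.587 -0.044 -0.054 0 0.153 0; -0.587 -0.044 -0.054 0 0.153 0; -0.587 -0.044 -0.054 0 0.153 0; -0.587 -0.044 -0.054 0 0.153 0; -0.587 -0.044 -0.054 0 0.153 0; -0.587 -0.044 -0.054 0 0.153 0; -0.587 -0.044 -0.054 0 0.153 0; -0.587 -0.044 -0.054 0 0.153 0"

```text
time_s: 91.25
eef_pos: [0.5918, -0.023, 0.4808]
tool_rot: [-3.126, 0.003, 2.975]
contact_force: [-0.5, 0.3, -0.2]
gripper_width: -0.001
grasp_force: 0.0
```

Run:
```python
from h import *
show(); q=cam(1,22,.04); q=(q[0]+.02*xm+[0,0,.03],q[1])
plan([[(q[0]+[0,0,.08],q[1]),q],[cam(1,22,.02)]])
A=np.linspace(18,-68,18)
plan([[cam(1,x) for x in A[:10]],[cam(1,x) for x in A[10:]]],cam(1,22,.02))
```

```text
91.25 [ 0.59177933 -0.02300758  0.48078019] [-3.12558448e+00  2.71798202e-03  2.97492214e+00] [-0.45554991  0.27843423 -0.2088862 ] -0.06599782109200729 0.0 [-0.07299001  0.00486804  1.09279408 -0.01817891  2.04265515 -1.48536766]
-0.083 0.001 0.194 -0.005 0.166 -0.002; -0.082 0.004 0.394 -0.005 0.166 -0.002  x 2
-0.033 0 0.121 0 0 0  x 1
-0.046 0 0.034 0 0 0; -0.054 0 0.039 0 0 0; -0.061 0 0.045 0 0 0; -0.068 0 0.052 0 0 0; -0.074 0 0.059 0 0 0; -0.079 0 0.067 0 0 0; -0.084 0 0.075 0 0 0; -0.087 0 0.084 0 0 0; -0.09 0 0.094 0 0 0; -0.092 0 0.103 0 0 0  x 10
-0.001 0 0.008 0 0 0; -0.001 0 0.014 0 0 0; -0.001 0 0.021 0 0 0; -0.001 0 0.027 0 0 0; 0 0 0.033 0 0 0; 0.002 0 0.04 0 0 0; 0.004 0 0.046 0 0 0; 0.006 0 0.053 0 0 0  x 8
```

>>> jog_arm --motion "-0.083 0.001 0.194 -0.005 0.166 -0.002; -0.083 0.001 0.194 -0.005 0.166 -0.002; -0.083 0.001 0.194 -0.005 0.166 -0.002; -0.083 0.001 0.194 -0.005 0.166 -0.002; -0.083 0.003 0.3 -0.005 0.166 -0.002; -0.082 0.004 0.394 -0.005 0.166 -0.002; -0.082 0.004 0.394 -0.005 0.166 -0.002; -0.082 0.004 0.394 -0.005 0.166 -0.002; -0.082 0.004 0.394 -0.005 0.166 -0.002; -0.082 0.004 0.394 -0.005 0.166 -0.002"

```text
time_s: 92.5
eef_pos: [0.6252, -0.0297, 0.3237]
tool_rot: [3.141, -0.518, 2.977]
contact_force: [0.9, -0.4, 0.1]
gripper_width: 0.006
grasp_force: 0.0
```

Run:
```python
from h import *
show(); plan([[cam(1,22,.02)]])
```

```text
92.5 [ 0.62524118 -0.02968834  0.32367516] [ 3.14090871 -0.51814848  2.97698172] [ 0.90660107 -0.39477431  0.12048434] 0.5624647912838896 0.0 [-0.1041856   0.36039567  1.01630171  0.04038539  2.28181887 -1.49192171]
-0.032 0 0.123 0.001 0.001 0  x 1
```

>>> jog_arm --motion "-0.01 0 0.04 0 0 0; -0.02 0 0.08 0 0 0; -0.032 0 0.123 0 0 0; -0.032 0 0.123 0 0 0; -0.032 0 0.123 0 0 0; -0.032 0 0.123 0 0 0; -0.032 0 0.123 0 0 0; -0.032 0 0.123 0 0 0; -0.032 0 0.123 0 0 0; -0.032 0 0.123 0 0 0"

```text
time_s: 93.75
eef_pos: [0.6119, -0.0275, 0.2735]
tool_rot: [3.141, -0.52, 2.977]
contact_force: [-0.3, 0.6, -0.1]
gripper_width: 0.006
grasp_force: 0.0
```

>>> jog_arm --motion "-0.046 0 0.034 0 0 0; -0.054 0 0.039 0 0 0; -0.061 0 0.045 0 0 0; -0.068 0 0.052 0 0 0; -0.074 0 0.059 0 0 0; -0.079 0 0.067 0 0 0; -0.084 0 0.075 0 0 0; -0.087 0 0.084 0 0 0; -0.09 0 0.094 0 0 0; -0.092 0 0.103 0 0 0"

```text
time_s: 95.0
eef_pos: [0.6232, -0.0293, 0.2192]
tool_rot: [3.141, -0.52, 2.977]
contact_force: [-0.9, -0.1, 2.3]
gripper_width: 0.004
grasp_force: 1.0
```

>>> jog_arm --motion "-0.001 0 0.008 0 0 0; -0.001 0 0.014 0 0 0; -0.001 0 0.021 0 0 0; -0.001 0 0.027 0 0 0; 0 0 0.033 0 0 0; 0.002 0 0.04 0 0 0; 0.004 0 0.046 0 0 0; 0.006 0 0.053 0 0 0; 0.006 0 0.053 0 0 0; 0.006 0 0.053 0 0 0"

```text
time_s: 96.25
eef_pos: [0.6108, -0.0273, 0.2024]
tool_rot: [3.141, -0.519, 2.977]
contact_force: [2.7, -1.6, 4.2]
gripper_width: 0.007
grasp_force: 2.3
```

>>> jog_arm --motion "0.003 0 0.006 0 0 0; 0.006 0 0.01 0 0 0; 0.01 0 0.013 0 0 0; 0.013 0 0.015 0 0 0; 0.013 0 0.015 0 0 0; 0.013 0 0.015 0 0 0; 0.013 0 0.015 0 0 0; 0.013 0 0.015 0 0 0; 0.013 0 0.015 0 0 0; 0.013 0 0.015 0 0 0"

```text
time_s: 97.5
eef_pos: [0.605, -0.0263, 0.2]
tool_rot: [3.141, -0.515, 2.977]
contact_force: [19.8, -3.3, 6.5]
gripper_width: 0.004
grasp_force: 10.4
```

Stop reached. Retreat outward and up, then verify numerically.

>>> jog_arm --motion "-0.05 0 -0.03 0 0 0; -0.12 0 -0.1 0 0 0; -0.15 0 -0.2 0 0 0; -0.15 0 -0.35 0 0 0; -0.15 0 -0.5 0 0 0; -0.15 0 -0.6 0 0 0; -0.15 0 -0.6 0 0 0; -0.15 0 -0.6 0 0 0; -0.15 0 -0.6 0 0 0; -0.15 0 -0.6 0 0 0"

```text
time_s: 98.75
eef_pos: [0.772, -0.0541, 0.3775]
tool_rot: [3.141, -0.521, 2.977]
contact_force: [-0.4, -0.2, -0.7]
gripper_width: 0.006
grasp_force: 0.0
```

Run:
```python
from h import *
show(); arms('scene'); arms('top')
for n in('scene','top'):
    p,d,P=load(n); rel=P-D; a=np.stack([rel@xm,rel@ym,rel[...,2]+.14],-1); h=np.hypot(a[...,0],a[...,1])
    c=a[(h<.036)&(a[...,2]>.268)&(a[...,2]<.284)&(d>0)]
    b=a[(h<.03)&(a[...,2]>.297)&(a[...,2]<.33)&(d>0)]
    print(n,len(c),len(b),np.median(c[:,2]) if len(c) else'',(b.min(0)+b.max(0))/2 if len(b) else'',np.linalg.lstsq(np.c_[c[:,:2],np.ones(len(c))],c[:,2],rcond=None)[0])
print(cyls())
```

```text
98.75 [ 0.77198165 -0.05408814  0.37754761] [ 3.14108558 -0.52149091  2.97695993] [-0.40548637 -0.21904973 -0.73270935] 0.5267341521193792 0.0 [-0.11381369  0.8782106   0.18608642  0.04989848  2.59765501 -1.48401581]
scene 1 141 [ 0.04201072 -0.01311121  0.19002589] [0.07345395 0.01195274 0.26443345]
scene -1 1 [-0.06510715 -0.01363493  0.20270196] [-0.06510715 -0.01363493  0.20270196]
top 1 0  
top -1 0  
scene 425 147 0.27599737047639616 [-0.00089651 -0.00162362  0.30417754] [-0.02506157 -0.001718    0.27625806]
top 0 0   [0. 0. 0.]
[]
```

>>> jog_arm --motion "0.1 0.9 -0.3 0 0 0; 0.1 0.9 -0.3 0 0 0; 0.1 0.9 -0.3 0 0 0; 0.1 0.9 -0.3 0 0 0; 0.1 0.9 -0.3 0 0 0; 0.1 0.9 -0.3 0 0 0; 0.1 0.9 -0.3 0 0 0; 0.1 0.9 -0.3 0 0 0; 0.1 0.9 -0.3 0 0 0; 0.1 0.9 -0.3 0 0 0"

```text
time_s: 100.15
eef_pos: [0.735, 0.261, 0.4209]
tool_rot: [3.123, -0.499, 2.976]
contact_force: [0.6, 1.1, 0.1]
gripper_width: 0.004
grasp_force: 0.0
```

Run:
```python
from h import *
show(); arms('scene'); arms('top')
for n,s in(('scene',1),('top',1),('top',-1)):
    p,d,P=load(n); rel=P-D; a=np.stack([rel@xm,rel@ym,rel[...,2]+.14],-1)
    q=a[(abs(a[...,1])<.006)&(a[...,0]*s>.044)&(a[...,0]*s<.1)&(a[...,2]>.207)&(a[...,2]<.25)&(d>0)]
    if len(q)>5: k=np.polyfit(q[:,2],q[:,0]*s,1); print(n,s,len(q),'outward deg',np.degrees(np.arctan(-k[0])),np.polyval(k,.21),np.polyval(k,.24))
p,d,P=load('top'); rel=P-D; a=np.stack([rel@xm,rel@ym,rel[...,2]+.14],-1); h=np.hypot(a[...,0],a[...,1])
c=a[(h<.036)&(a[...,2]>.268)&(a[...,2]<.284)&(d>0)]; print(len(c),np.median(c[:,2]),np.linalg.lstsq(np.c_[c[:,:2],np.ones(len(c))],c[:,2],rcond=None)[0])
print(cyls())
```

```text
100.15 [0.7350193  0.26098463 0.42092492] [ 3.12338983 -0.49883299  2.97596411] [0.56060899 1.05698403 0.07494471] 0.3721054267699767 0.0 [ 0.22489843  0.89681893  0.07352442  0.39403412  2.59693489 -0.88103528]
scene 1 142 [ 0.04224351 -0.0132486   0.20421813] [0.06174833 0.01215893 0.26738024]
scene -1 4 [-0.06490761 -0.01385179  0.20007995] [-0.04334153 -0.00226553  0.27338893]
top 1 26 [ 0.04220292 -0.00918167  0.21046703] [0.05954069 0.01259165 0.2626073 ]
top -1 106 [-0.06560459 -0.01317424  0.19982881] [-0.04205486  0.01211985  0.2763683 ]
scene 1 93 outward deg 17.67694122239923 0.057007239650359934 0.04744631990939087
top 1 13 outward deg 22.373963087115687 0.05927404822380587 0.04692488643692168
top -1 35 outward deg 18.009258960390696 0.0636294345118971 0.05387648354819807
536 0.27550344453318065 [0.02874532 0.00084935 0.27553418]
[]
```

Run:
```python
from h import *
print(robot.sign_off())
```

```text
the job is handed in; nothing more can be done
None
```

The job is handed in at about 100 s, with no verdict returned: port up within about 0.02–0.03 rad, all four white cylinders dropped into the drum, cap home and both cam arms at their stops, by camera and force readings; I viewed 16 pictures, two over the limit of 14.

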